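# Load the light-tight vial counter and close its shutter collar

## Robot

A 7-joint arm with a two-finger parallel gripper is mounted at the origin on a cart in front of the work surface, level with it; the furniture and walls round the work are solid. World frame = base frame: x ahead of the robot, y to its left, z up, the work surface at z = 0. Lengths are in m, angles in rad, forces in N, time in s.
With the tool pointing down it reaches from about 0.4 to 0.85 m from the base axis. Payload 10.4 kg.
Tool frame: the origin (TCP) lies between the finger pads; the fingertips stand tips_ahead ahead of it and the grasp point (between the pads) lies 11 mm behind it (tips_ahead is the distance from the TCP to the fingertips, in m); z points along the fingers, x is the direction in which the jaws open and shut, and the axes are right-handed (so a half turn about z gives the same grasp; the last joint's range is limited). The gripper opens to 87 mm and grips with 3 to 60 N. Pads are 19 mm wide; open, the fingers measure 117 mm over their backs; the gripper's body (75 mm by 190 mm) begins 51 mm behind the grasp point.
Start: joints at [-1.139, 0.332, -0.065, 1.46, 0.022, 1.35, -0.088], TCP at [0.275, 0.561, 0.231] pointing down, gripper open.
Joint ranges: [-2.6, 2.6], [-0.5, 2.12], [-1.47, 1.34], [0.16, 2.42], [-1.27, 4.41], [0.06, 2.06], [-2.6, 2.6]. Speed limits (rad/s): [2.22, 2.22, 2.79, 2.79, 3.14, 3.14, 3.14].

## Interface

Orientations are given as a unit quaternion [x, y, z, w].
In Python, from bench import read_state, camera, close_job, tips_ahead gives the robot as it stands.
- The arm moves only by the tool arm_command, never from a script. Its argument "commands" is a list that holds one entry, the list of rows, each a list of 7 numbers: the turn, a rotation vector about the tool's x, y, z in rad, then the shift along the tool's x, y, z in m, then the opening in per cent of the stroke, from 0 (shut) to 100 (fully open). In form: [[[rx, ry, rz, x, y, z, claw], ...]]. A call has 1 to 20 rows; each row shifts and turns the commanded pose from where the row before left it, along the tool's axes as they then stand; what a row does not reach is not made up. A row lasts 1/8 s, in which the tool goes at most 62.5 mm and 10.7 degrees, less where a joint would pass 70% of its speed; a pose out of reach is approached as far as the arm can. A call with a gripper value outside its range is refused whole. The fingers move at their own pace and stop on an object; "newtons" is the grip in N (left out, the last holds). Time passes only in rows, so rows that do not move let the fingers close. It gives the time, the measured TCP pose, the force and the opening at its end, in the units of the state.
- read_state(): the state, without advancing time (a new reading comes with each control period).
- camera(name): name is "scene" or "top"; returns a dict with "frame" (480x640x3 uint8, red, green, blue), "vfov" (degrees; the focal length in pixels is half the picture's height over the tangent of half this angle, whatever the lens; pixels are square), "cx", "cy" (the principal point, pixels), "k1" (the pictures are not rectified: a ray, as slopes to the right and down, at radius r is drawn at 1 + k1 r^2 times it, then the intrinsics apply), "R" (3x3) and "t" (3): a world point X has camera coordinates R X + t. Camera axes: x right, y down, z forward; pixel columns grow to the right and rows downward; lengths in m; the calibration is good to about 2 mm. A picture is of the moment at which its call begins. There is no depth.
- close_job(): hands the job in, once; it reports no verdict.
The state is a dict: "time": time; "joint_positions": joint angles; "joint_vel": joint speeds; "joint_torque": joint torques, N m; "ee_pos": TCP position; "eef_rot": TCP orientation; "ft_force": force on the tool from outside, world axes, zero at the start; "torque": the same for the moment, N m; "width": finger opening in m.
Only numpy, scipy, OpenCV 4.12 (cv2) and the standard library are available. Lean on these libraries where they do the work, as an engineer would, in place of code of your own. Each camera call takes 0.05 s, during which the arm holds its last target.

## Task

Load every vial on the worktop into the vial counter, white caps in the white-ringed wells and blue caps in the blue-ringed wells, one to a well, each pressed down until you feel it seat at the bottom. The black ribbed collar round the barrel carries the shutter: turn its red pointer to click in at the white mark to uncover the white wells, and at the blue mark for the blue wells. When all vials are home, turn it to click in at the yellow middle mark, so that the shutter covers all the wells, and leave the other things on the bench where they are.

Things in the scene. Friction and masses are not known exactly. Their poses are not given: they have to be found in the camera images.
- counter: Vial counter, a grey box fixed to the worktop, 210 (x) by 220 (y) by 60 mm high. Origin: centre of its underside, on the barrel axis; its -x side (white panel) faces roughly to the robot. The four wells lie 80 mm from the axis, at 30 and 66 degrees to the left (white) and to the right (blue) of its -x direction, as seen from the robot.
- barrel_top (a point): Centre of the top of the fixed dark steel barrel, 44 mm across, 130 mm above the worktop. Marks on this face: yellow towards the counter's -x, white 66 degrees to the right of it, blue 66 degrees to the left, as seen from the robot (each lies opposite to the wells it uncovers).
- collar (a joint): Collar angle about the vertical barrel axis (rad, + is counter-clockwise from above). 0: red pointer at the yellow mark, all wells covered. +1.15: white mark, white wells uncovered. -1.15: blue mark, blue wells uncovered. Springs draw it into the nearest of these three detents from within about 0.5 rad; turning takes up to 0.3 N m; hard stops at +-1.2.
- collar_grip (a point): On the barrel axis, 118 mm above the worktop (does not turn). The round ribbed black collar, 56 mm across, reaches from 8 mm above to 30 mm below this point; its shutter, a flat fan 4 mm thick, 100 mm in radius, 158 degrees wide, centred on the red pointer, has its top 26 mm and its underside 30 mm below this point.
- white_well_0 (a point): Well with a white ring, left half. Point: on its axis, at the underside of a vial fully home. Mouth 31 mm across, 36 mm above the point, flush with the counter's top. A vial set in it rests on a rubber seat 12 to 16 mm above the point; about 3 N sinks the seat (it stays where left) to a hard stop. Home, a vial stands out 22 mm; not pressed, up to 38 mm, and it blocks the shutter.
- white_well_1 (a point): Well with a white ring, left half. Point: on its axis, at the underside of a vial fully home. Mouth 31 mm across, 36 mm above the point, flush with the counter's top. A vial set in it rests on a rubber seat 12 to 16 mm above the point; about 3 N sinks the seat (it stays where left) to a hard stop. Home, a vial stands out 22 mm; not pressed, up to 38 mm, and it blocks the shutter.
- blue_well_0 (a point): Well with a blue ring, right half. Point: on its axis, at the underside of a vial fully home. Mouth 31 mm across, 36 mm above the point, flush with the counter's top. A vial set in it rests on a rubber seat 12 to 16 mm above the point; about 3 N sinks the seat (it stays where left) to a hard stop. Home, a vial stands out 22 mm; not pressed, up to 38 mm, and it blocks the shutter.
- blue_well_1 (a point): Well with a blue ring, right half. Point: on its axis, at the underside of a vial fully home. Mouth 31 mm across, 36 mm above the point, flush with the counter's top. A vial set in it rests on a rubber seat 12 to 16 mm above the point; about 3 N sinks the seat (it stays where left) to a hard stop. Home, a vial stands out 22 mm; not pressed, up to 38 mm, and it blocks the shutter.
- white_vial_0: White-capped amber sample vial standing on the worktop, loose, about 80 g: weighted steel foot (8 mm) and glass body, 27 mm across, together 40 mm high, then a white screw cap 24 mm across and 18 mm high (58 mm in all). Origin: centre of its underside, z up. May be absent.
- white_vial_1: White-capped amber sample vial standing on the worktop, loose, about 80 g: weighted steel foot (8 mm) and glass body, 27 mm across, together 40 mm high, then a white screw cap 24 mm across and 18 mm high (58 mm in all). Origin: centre of its underside, z up. May be absent.
- blue_vial_0: Blue-capped amber sample vial standing on the worktop, loose, about 80 g: weighted steel foot (8 mm) and glass body, 27 mm across, together 40 mm high, then a blue screw cap 24 mm across and 18 mm high (58 mm in all). Origin: centre of its underside, z up. May be absent.
- blue_vial_1: Blue-capped amber sample vial standing on the worktop, loose, about 80 g: weighted steel foot (8 mm) and glass body, 27 mm across, together 40 mm high, then a blue screw cap 24 mm across and 18 mm high (58 mm in all). Origin: centre of its underside, z up. May be absent.
- amber_jar: Bystander: amber jar with a blue lid, 56 mm across, 80 mm high, origin under its centre. Leave it alone.
- green_flask: Bystander: round flask with green contents, 72 mm across, 137 mm high, origin under its centre. Leave it alone.
- teal_tape: Bystander: roll of teal tape, 52 mm across, 19 mm high, origin under its centre. Leave it alone.
- petri: Bystander: petri dish, 94 mm across, 15 mm high, origin under its centre. Leave it alone.
There are look-alikes about, which are no part of the job. What is shaped like the white_vial_1 but green is not meant.

How it is judged:
On the way:
1. every vial present is fully home in a well of its own colour (((horizontal distance between white_vial_0 and white_well_0 below 0.006 m and z of white_vial_0 in the frame of white_well_0 below 0.004 m) or (horizontal distance between white_vial_0 and white_well_1 below 0.006 m and z of white_vial_0 in the frame of white_well_1 below 0.004 m)) and angle between each of white_vial_0, white_vial_1, blue_vial_0, blue_vial_1's own z axis and vertical below 0.15 rad and ((horizontal distance between white_vial_1 and white_well_0 below 0.006 m and z of white_vial_1 in the frame of white_well_0 below 0.004 m) or (horizontal distance between white_vial_1 and white_well_1 below 0.006 m and z of white_vial_1 in the frame of white_well_1 below 0.004 m)) and ((horizontal distance between blue_vial_0 and blue_well_0 below 0.006 m and z of blue_vial_0 in the frame of blue_well_0 below 0.004 m) or (horizontal distance between blue_vial_0 and blue_well_1 below 0.006 m and z of blue_vial_0 in the frame of blue_well_1 below 0.004 m)) and ((horizontal distance between blue_vial_1 and blue_well_0 below 0.006 m and z of blue_vial_1 in the frame of blue_well_0 below 0.004 m) or (horizontal distance between blue_vial_1 and blue_well_1 below 0.006 m and z of blue_vial_1 in the frame of blue_well_1 below 0.004 m))), for 0.2 s.
At the end, for the whole second after the job is handed in: Every vial present is upright in a well ringed in its cap's colour, within 6 mm of the well's axis and less than 4 mm above the bottom stop, and the collar is at rest within 0.12 rad of the yellow middle mark (shutter over all wells) (all of step 1 and value of joint collar between -0.12 and 0.12 rad and velocity of joint collar between -0.1 and 0.1 rad/s); the robot touches nothing.
It fails at once if the amber jar is shoved more than 4 cm or knocked over (distance of amber_jar from where it was at the start of the episode above 0.04 m or angle between amber_jar's own z axis and vertical above 0.6 rad).
It fails at once if the green flask is shoved more than 4 cm or knocked over (distance of green_flask from where it was at the start of the episode above 0.04 m or angle between green_flask's own z axis and vertical above 0.6 rad).
It fails at once if the teal tape is shoved more than 4 cm or knocked over (distance of teal_tape from where it was at the start of the episode above 0.04 m or angle between teal_tape's own z axis and vertical above 0.6 rad).
It fails at once if the petri is shoved more than 4 cm or knocked over (distance of petri from where it was at the start of the episode above 0.04 m or angle between petri's own z axis and vertical above 0.6 rad).
Of white_vial_0, white_vial_1 only 1 to 2 are there at a start; the rules pass over those that are not, and their reading is None.
Of blue_vial_0, blue_vial_1 only 1 to 2 are there at a start; the rules pass over those that are not, and their reading is None.
At some moment in a run one of white_vial_0, white_vial_1, blue_vial_0, blue_vial_1 may be knocked a few centimetres aside while the robot is not near it.
It also fails if it takes over 210 s, if anything falls off the work surface, if the arm or the gripper's body presses on something with over 40 N, if the wrist force passes 120 N, or if a joint passes its speed limit or range.

## Working session

There is one attempt and no reset: what is moved stays moved. The work goes in short steps, Python scripts to look and compute and a tool call to move; the robot and the scene stay as the last step left them, time stands still between calls to the robot, and variables do not carry over. Pictures are saved under pics/ and viewed, and the job is handed in when it is done.

Besides the shell and the picture viewer there is one more tool, called by a JSON object that holds its "method" and its "body", one argument or row to a line. arm_command: Moves the arm, as the interface text tells. Its arguments: {"type":"object","properties":{"commands":{"type":"array"},"newtons":{"type":"number"}},"required":["commands"]}

```bash
ls; mkdir -p pics
python3 - <<'E'
from bench import *
import cv2
print(read_state(), tips_ahead)
for n in ("scene","top"):
    c=camera(n); cv2.imwrite(f"pics/{n}0.png",c["frame"][:,:,::-1])
    print({k:v for k,v in c.items() if k!="frame"})
E
```

```text
pics
{'time': 0.0, 'joint_positions': array([-1.13862246,  0.3328815 , -0.06468095,  1.46096789,  0.02160309,
        1.34987426, -0.08851157]), 'joint_vel': array([ 6.12720060e-05, -1.62891903e-04, -1.53190431e-03, -5.93641497e-04,
        4.72039789e-04, -6.22818377e-04,  1.28666969e-03]), 'joint_torque': array([-1.01581420e-03, -6.23265338e+01,  2.39437725e-02, -3.89899278e+01,
       -6.15045056e-02,  3.98312195e-02,  1.03131570e-04]), 'ee_pos': array([0.27438618, 0.56112596, 0.22973518]), 'eef_rot': array([ 8.48311569e-01,  5.29496899e-01, -5.88004070e-04,  4.11624948e-04]), 'ft_force': array([-0.44050312,  0.26326246, -0.19432054]), 'torque': array([-0.01795872,  0.02908166, -0.02832783]), 'width': 0.08727244187703927} 0.008
{'vfov': 45.54296358821302, 'cx': 332.5875239295183, 'cy': 237.45643735874378, 'k1': -0.08041767469443271, 'R': array([[-0.69334847, -0.72055891,  0.00792174],
       [-0.38158808,  0.35780842, -0.85226972],
       [ 0.61127607, -0.59394275, -0.52304261]]), 't': array([0.56063304, 0.18647889, 1.19367294])}
{'vfov': 48.275859169112444, 'cx': 316.9490014804361, 'cy': 233.4068488487142, 'k1': -0.12461435842961704, 'R': array([[-0.02181145, -0.99975871, -0.00260244],
       [-0.98426158,  0.02192981, -0.17535169],
       [ 0.17536645, -0.00126319, -0.98450242]]), 't': array([0.25735209, 0.53955527, 0.99372281])}
```

View pics/scene0.png

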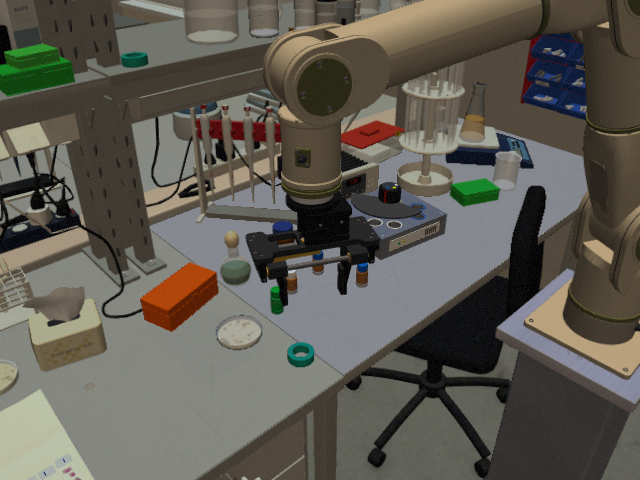

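View pics/top0.png

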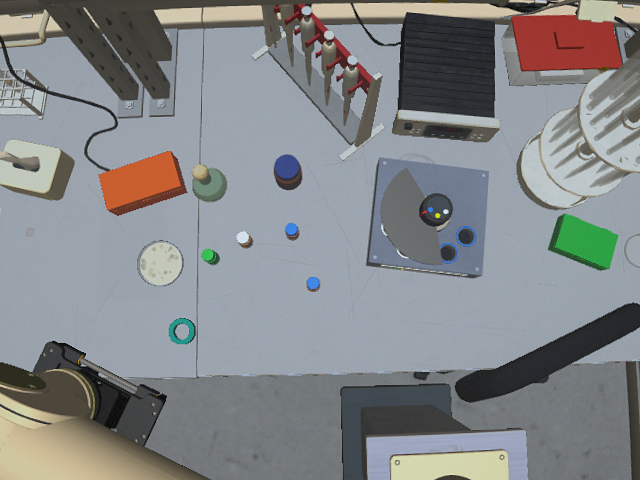

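The top view shows two blue caps at (291,230) and (313,284), and one white cap at (244,239). A green look-alike stands at (209,256) and is not meant. The counter is around (430,215), with its blue wells uncovered at (466,237) and (448,253). Next I take enlarged crops.

```bash
cat > h.py <<'E'
import numpy as np, cv2
from bench import *
def f(c): return 240/np.tan(np.radians(c["vfov"])/2)
def K(c): return np.array([[f(c),0,c["cx"]],[0,f(c),c["cy"]],[0,0,1.]])
def D(c): return np.array([c["k1"],0,0,0,0.])
def ray(c,uv,z):
    p=cv2.undistortPoints(np.array(uv,float).reshape(-1,1,2),K(c),D(c)).reshape(-1,2)
    d=np.c_[p,np.ones(len(p))]@c["R"]; o=-c["R"].T@c["t"]
    return o+d*((z-o[2])/d[:,2])[:,None]
def proj(c,X):
    return cv2.projectPoints(np.array(X,float).reshape(-1,3),cv2.Rodrigues(c["R"])[0],c["t"],K(c),D(c))[0].reshape(-1,2)
def crop(c,x0,y0,w,h,s,name):
    cv2.imwrite(name,cv2.resize(c["frame"][y0:y0+h,x0:x0+w,::-1],None,fx=s,fy=s,interpolation=cv2.INTER_CUBIC))
E
python3 - <<'E'
from h import *
c=camera("top")
crop(c,360,145,140,140,4,"pics/t_c.png"); crop(c,190,150,150,150,4,"pics/t_v.png")
s=camera("scene"); crop(s,220,160,240,160,3,"pics/s_c.png")
hsv=cv2.cvtColor(c["frame"],cv2.COLOR_RGB2HSV)
for n,(u,v) in dict(b0=(291,230),b1=(313,284),w=(244,238),jar=(288,170)).items():
    print(n,ray(c,[(u,v)],.058).round(4))
E
```

```text
b0 [[0.5511 0.2953 0.058 ]]
b1 [[0.4461 0.255  0.058 ]]
w [[0.5375 0.3862 0.058 ]]
jar [[0.6716 0.2997 0.058 ]]
```

View pics/t_c.png

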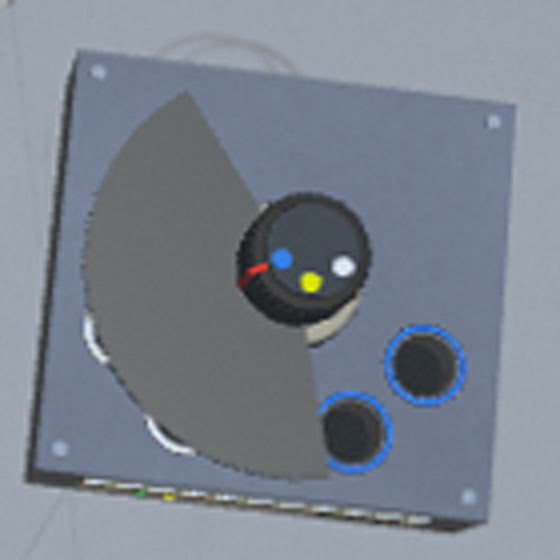

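View pics/t_v.png

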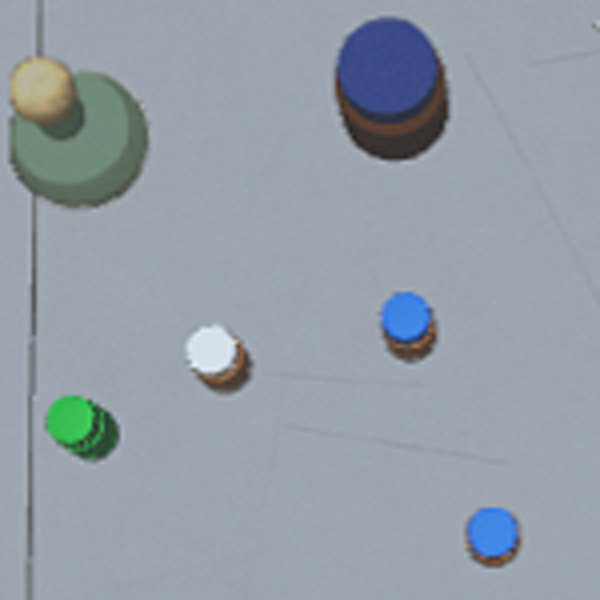

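View pics/s_c.png

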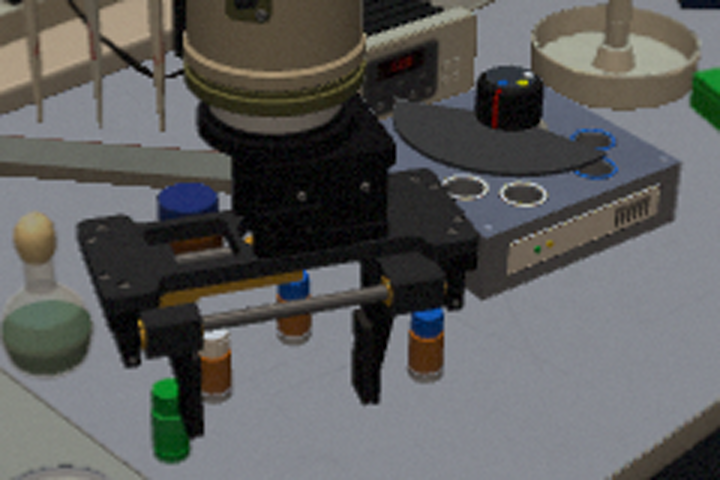

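```bash
cat > fit.py <<'E'
from h import *
from scipy.optimize import least_squares
c=camera("top"); o=np.array([360,145])
C=lambda L:[np.array(p)/4+o-.4 for p in L]
obs=C([(80,50),(516,104),(425,365),(354,432),(282,259),(311,282),(343,266)])
# local: x,y,z in counter frame ; left=+y
a=lambda d,r,z:(-r*np.cos(np.radians(d)),r*np.sin(np.radians(d)),z)
def res(p):
    x,y,t,rm=p
    L=np.array([(.105,.11,.06),(.105,-.11,.06),a(-66,.08,.06),a(-30,.08,.06),a(66,rm,.13),a(0,rm,.13),a(-66,rm,.13)])
    R=np.array([[np.cos(t),-np.sin(t),0],[np.sin(t),np.cos(t),0],[0,0,1]])
    return (proj(c,L@R.T+[x,y,0])-obs).ravel()
r=least_squares(res,[.58,.05,0,.015]); print(r.x,r.fun.reshape(-1,2).round(1))
x,y,t,_=r.x
for d in (66,30,-30,-66):
    l=a(d,.08,0); print(d,x+np.cos(t)*l[0]-np.sin(t)*l[1], y+np.sin(t)*l[0]+np.cos(t)*l[1])
# red pointer
p=ray(c,C([(265,266)]),.126)[0]; q=ray(c,C([(241,284)]),.11)[0]
for w in (p,q):
    dd=w[:2]-[x,y]; print("ptr",np.hypot(*dd), (np.arctan2(dd[1],dd[0])-t-np.pi+np.pi)%(2*np.pi)-np.pi)
# vials by cap blobs
hsv=cv2.cvtColor(c["frame"],cv2.COLOR_RGB2HSV)
def blob(m,box,z):
    x0,y0,w,h=box; s=m[y0:y0+h,x0:x0+w]; ys,xs=np.nonzero(s); uv=(xs.mean()+x0,ys.mean()+y0); print(uv,len(xs),ray(c,[uv],z).round(4))
bl=(hsv[...,0]>100)&(hsv[...,0]<118)&(hsv[...,1]>130)&(hsv[...,2]>150)
blob(bl,(275,215,35,30),.058); blob(bl,(300,270,30,30),.058)
wh=(hsv[...,2]>195)
blob(wh,(232,226,24,24),.058)
s=camera("scene")
print("scene proj", proj(s,[(.5511,.2953,.058),(.4461,.255,.058),(.5375,.3862,.058),(x,y,.13)]).round(0))
E
python3 fit.py
```

```text
[ 0.57429072  0.02440363 -0.14256037  0.01523721] [[-0.2 -0.1]
 [ 0.1 -0.1]
 [ 0.1  0. ]
 [-0.3 -0.1]
 [ 0.2  0. ]
 [ 0.1  0.1]
 [ 0.   0.1]]
66 0.5524654608685626 0.10136893561587451
30 0.5113946453633862 0.07384130248586442
-30 0.5000284071106431 -0.0053471349780853245
-66 0.5316983102160087 -0.0433155390701384
ptr 0.022965776162172116 -1.1511763577474354
ptr 0.032356697832665676 -1.0787082863535944
(np.float64(290.9633027522936), np.float64(228.63302752293578)) 109 [[0.5538 0.2953 0.058 ]]
(np.float64(312.64102564102564), np.float64(282.4871794871795)) 117 [[0.4489 0.2556 0.058 ]]
(np.float64(242.1578947368421), np.float64(236.83333333333334)) 114 [[0.5398 0.3898 0.058 ]]
scene proj [[318. 251.]
 [363. 263.]
 [292. 269.]
 [390. 185.]]
```

The fit residuals are at most 0.3 px, and the collar is at -1.15, the blue detent. The scene camera agrees with the cap positions to about 2 px. I'll start with the blue vials.

```bash
cat > plan.py <<'E'
import sys
from h import *
from scipy.spatial.transform import Rotation as Ro
def yaw():
    R=Ro.from_quat(read_state()["eef_rot"]).as_matrix(); return np.arctan2(R[1,0],R[0,0]),R
# usage: plan.py x y z yawdeg
s=read_state(); p,R=yaw()
x,y,z,yd=map(float,sys.argv[1:])
Rt=(Ro.from_euler('z',yd,degrees=True)*Ro.from_quat([1,0,0,0])).as_matrix()
rv=Ro.from_matrix(R.T@Rt).as_rotvec()
d=np.array([x,y,z])-s["ee_pos"]
print("t",round(s["time"],2),"pos",s["ee_pos"].round(4),"yaw",np.degrees(p).round(2),"tilt z",R[:,2].round(4),"j",s["joint_positions"].round(2))
print("turn rv",rv.round(4),"rows",np.linalg.norm(rv)/.18)
print("then shift",(Rt.T@d).round(4),"rows",np.linalg.norm(d)/.05,"| shift in current frame",(R.T@d).round(4))
E
python3 plan.py .4486 .2552 .14 57.8
```

```text
t 0.3 pos [0.2745 0.5614 0.2303] yaw 63.94 tilt z [-2.e-04 -4.e-04 -1.e+00] j [-1.14  0.33 -0.06  1.46  0.02  1.35 -0.09]
turn rv [0.     0.0004 0.1072] rows 0.5954995377482263
then shift [-0.1663  0.3105  0.0903] rows 7.271792324329791 | shift in current frame [-0.1985  0.2909  0.0904]
```

{"method": "arm_command", "body": {
  "commands": [
    [[0, 0, 0.107, 0, 0, 0, 100], [0, 0, 0, -0.0185, 0.0345, 0.01, 70], [0, 0, 0, -0.0185, 0.0345, 0.01, 70], [0, 0, 0, -0.0185, 0.0345, 0.01, 70], [0, 0, 0, -0.0185, 0.0345, 0.01, 70], [0, 0, 0, -0.0185, 0.0345, 0.01, 70], [0, 0, 0, -0.0185, 0.0345, 0.01, 70], [0, 0, 0, -0.0185, 0.0345, 0.01, 70], [0, 0, 0, -0.0185, 0.0345, 0.01, 70], [0, 0, 0, -0.0185, 0.0345, 0.01, 70], [0, 0, 0, 0, 0, 0, 70], [0, 0, 0, 0, 0, 0, 70]]
  ],
  "newtons": 15
}}

```text
time: 1.8
ee_pos: [0.4484, 0.2559, 0.1407]
eef_rot: [0.875, 0.484, 0.0, -0.0]
ft_force: [-0.2, -0.1, 0.0]
width: 0.0606
```

```bash
python3 plan.py .4486 .2552 .039 57.8
python3 - <<'E'
from h import *
c=camera("top"); cv2.imwrite("pics/t1.png",c["frame"][:,:,::-1])
c=camera("scene"); cv2.imwrite("pics/s1.png",c["frame"][:,:,::-1])
E
```

```text
t 1.8 pos [0.4484 0.2559 0.1407] yaw 57.83 tilt z [-0.e+00  6.e-04 -1.e+00] j [-0.75  0.16  0.15  1.87 -0.03  1.11  0.43]
turn rv [-0.0003 -0.0005  0.0005] rows 0.004495647679376889
then shift [-0.0005  0.0006  0.1017] rows 2.034642524486375 | shift in current frame [-0.0005  0.0006  0.1017]
```

View pics/t1.png

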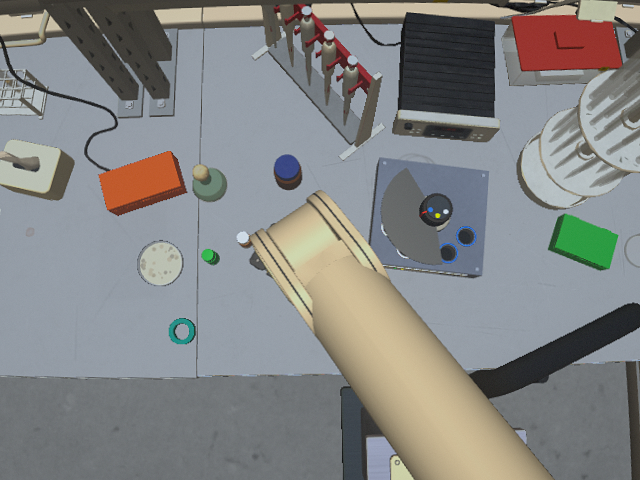

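View pics/s1.png

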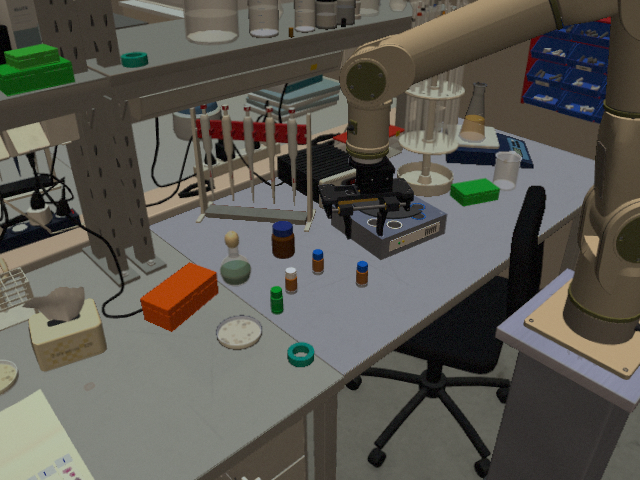

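Run:
```python
from h import *
s=camera("scene")
d=np.array([np.cos(np.radians(57.8)),np.sin(np.radians(57.8)),0])*.03
T=np.array([.4484,.2559,.1407])
print(proj(s,[T,T+d-[0,0,.008],T-d-[0,0,.008],(.4486,.2552,.058)]).round(0))
crop(s,290,140,170,160,4,"pics/s1c.png")
```

```text
[[363. 231.]
 [350. 236.]
 [376. 233.]
 [362. 263.]]
```

View pics/s1c.png

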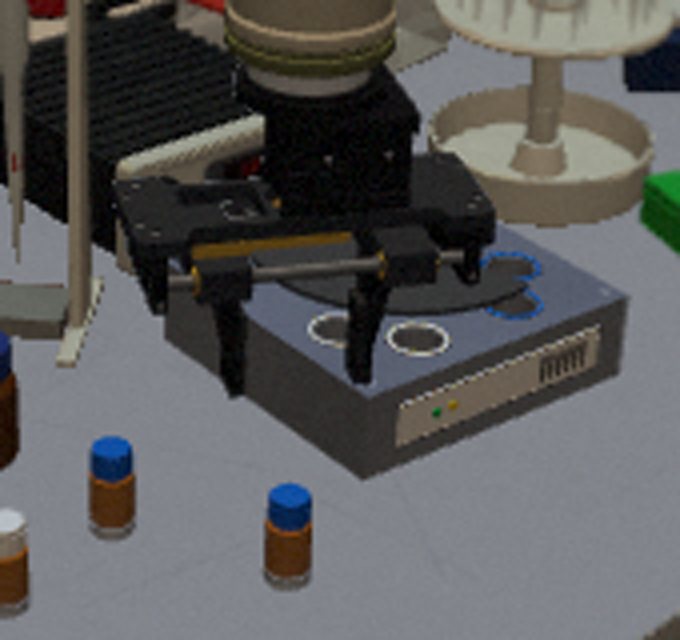

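The scene view shows the fingertips at about (348,239) and (380,235), straddling the near blue vial at (362,273), as projected. Descending to grip.

{"method": "arm_command", "body": {
  "commands": [
    [[0, 0, 0, 0, 0.0006, 0.03, 70], [0, 0, 0, 0, 0, 0.03, 70], [0, 0, 0, 0, 0, 0.03, 70], [0, 0, 0, 0, 0, 0.012, 70], [0, 0, 0, 0, 0, 0, 70], [0, 0, 0, 0, 0, 0, 0], [0, 0, 0, 0, 0, 0, 0], [0, 0, 0, 0, 0, 0, 0], [0, 0, 0, 0, 0, 0, 0], [0, 0, 0, 0, 0, 0, 0], [0, 0, 0, 0, 0, -0.04, 0], [0, 0, 0, 0, 0, -0.04, 0], [0, 0, 0, 0, 0, -0.04, 0], [0, 0, 0, 0, 0, 0, 0]]
  ]
}}

```text
time: 3.7
ee_pos: [0.4506, 0.2558, 0.1616]
eef_rot: [0.875, 0.483, 0.003, -0.0]
ft_force: [0.4, -0.3, -1.0]
width: 0.026
```

```bash
python3 plan.py .5317 -.0433 .159 57.8
python3 - <<'E'
from h import *
s=camera("scene")
crop(s,290,100,170,190,4,"pics/s2c.png")
E
```

```text
t 3.7 pos [0.4506 0.2558 0.1616] yaw 57.81 tilt z [ 0.0043  0.0034 -1.    ] j [-0.75  0.14  0.16  1.84 -0.02  1.15  0.43]
turn rv [ 0.0018 -0.0052  0.0001] rows 0.030513098708668623
then shift [-0.2099  0.228   0.0026] rows 6.198208541707683 | shift in current frame [-0.2099  0.228   0.0019]
```

View pics/s2c.png

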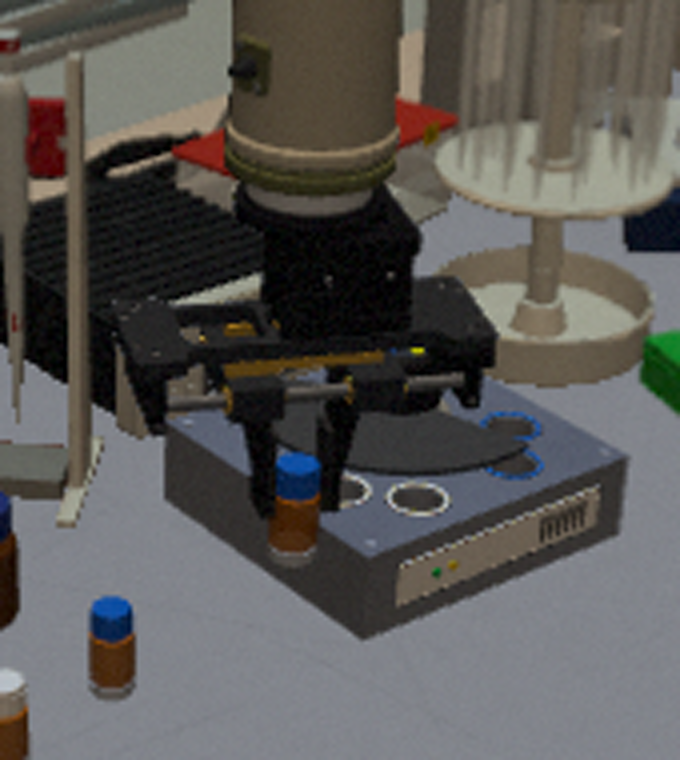

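Run:
```python
from h import *
s=camera("scene")
T=read_state()["ee_pos"]
ty=np.array([.846,-.533,0])
for off in (0,-.005,-.01):
  print(off,(( proj(s,[T+ty*off+[0,0,z] for z in (-.039,.001,.019)])-[290,100])*4+1.5).round(0).tolist())
```

```text
0 [[293.0, 560.0], [296.0, 497.0], [297.0, 468.0]]
-0.005 [[296.0, 565.0], [298.0, 501.0], [300.0, 472.0]]
-0.01 [[298.0, 569.0], [301.0, 506.0], [302.0, 477.0]]
```

{"method": "arm_command", "body": {
  "commands": [
    [[0.0018, -0.005, 0, 0, 0, -0.01, 0], [0, 0, 0, -0.0262, 0.0285, 0, 0], [0, 0, 0, -0.0262, 0.0285, 0, 0], [0, 0, 0, -0.0262, 0.0285, 0, 0], [0, 0, 0, -0.0262, 0.0285, 0, 0], [0, 0, 0, -0.0262, 0.0285, 0, 0], [0, 0, 0, -0.0262, 0.0285, 0, 0], [0, 0, 0, -0.0262, 0.0285, 0, 0], [0, 0, 0, -0.0262, 0.0285, 0, 0], [0, 0, 0, 0, 0, 0, 0], [0, 0, 0, 0, 0, 0, 0], [0, 0, 0, 0, 0, 0, 0]]
  ]
}}

```text
time: 5.3
ee_pos: [0.5302, -0.0426, 0.169]
eef_rot: [0.875, 0.484, -0.003, 0.0]
ft_force: [0.4, -0.4, -0.8]
width: 0.0259
```

```bash
python3 plan.py .5317 -.0433 .105 57.8
python3 - <<'E'
from h import *
s=camera("scene")
crop(s,330,80,170,190,4,"pics/s3c.png")
c=camera("top"); crop(c,360,145,140,140,4,"pics/t3c.png")
print(read_state()["ft_force"])
E
```

```text
t 5.3 pos [ 0.5302 -0.0426  0.169 ] yaw 57.92 tilt z [-0.0048 -0.0028 -1.    ] j [-0.38  0.18  0.42  1.81 -0.07  1.18  1.07]
turn rv [-0.0026  0.005   0.0021] rows 0.033075277220604965
then shift [0.0002 0.0016 0.064 ] rows 1.2796842015213685 | shift in current frame [0.0005 0.0018 0.064 ]
[0.30105605 0.17077097 0.42097614]
```

View pics/s3c.png

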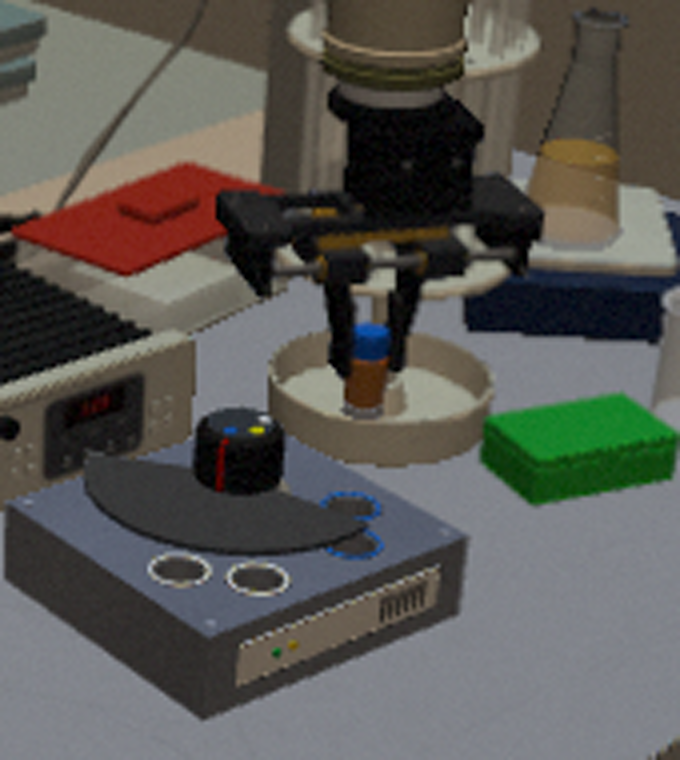

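View pics/t3c.png

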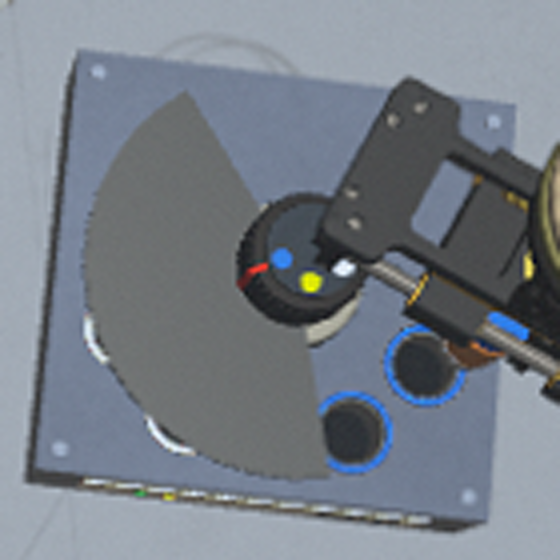

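```bash
cat > chk.py <<'E'
from h import *
import sys
x0,y0=map(int,sys.argv[1:3])
s=camera("scene"); st=read_state(); T=st["ee_pos"]
print(((proj(s,[T+[0,0,z] for z in (-.039,.001,.019)])-[x0,y0])*4+1.5).round(0).tolist())
E
python3 chk.py 330 80
python3 - <<'E'
from h import *
s=camera("scene"); cv2.imwrite("pics/s3d.png",cv2.resize(s["frame"][155:195,405:445,::-1],None,fx=15,fy=15,interpolation=cv2.INTER_CUBIC))
T=read_state()["ee_pos"];print(((proj(s,[T+[0,0,z] for z in (-.039,.001,.019)])-[405,155])*15+7).round(0).tolist())
E
```

```text
[[360.0, 411.0], [365.0, 355.0], [367.0, 329.0]]
[[226.0, 419.0], [246.0, 207.0], [255.0, 110.0]]
```

View pics/s3d.png

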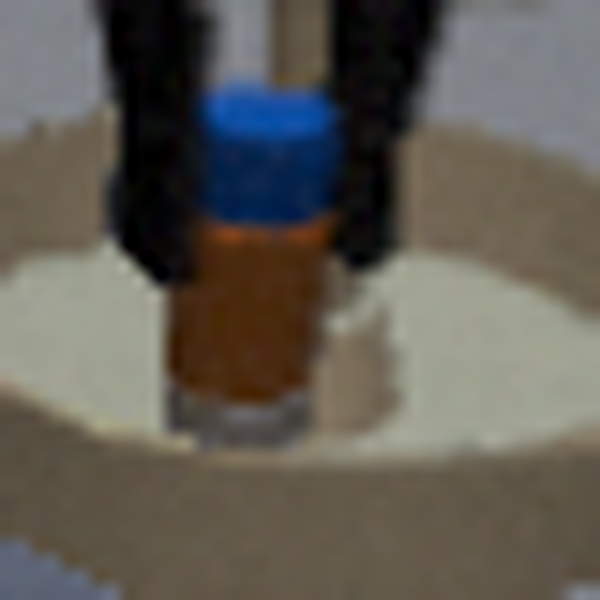

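Run:
```python
from h import *
s=camera("scene")
im=cv2.resize(s["frame"][165:270,325:455,::-1],None,fx=6,fy=6,interpolation=cv2.INTER_CUBIC)
def dr(P,col):
    q=((proj(s,P)-[325,165])*6+2.5); cv2.polylines(im,[np.round(q*8).astype(int)],True,col,1,cv2.LINE_AA,3)
t=-.14256;R=np.array([[np.cos(t),-np.sin(t),0],[np.sin(t),np.cos(t),0],[0,0,1]]);o=np.array([.57429,.0244,0])
W=lambda L:np.array(L)@R.T+o
a=np.linspace(0,2*np.pi,60)
dr(W([(.105,.11,.06),(.105,-.11,.06),(-.105,-.11,.06),(-.105,.11,.06)]),(0,255,255))
dr(W(np.c_[.022*np.cos(a),.022*np.sin(a),a*0+.13]),(0,255,255))
for d in (66,30,-30,-66):
    d=np.radians(d); dr(W(np.c_[-.08*np.cos(d)+.0155*np.cos(a),.08*np.sin(d)+.0155*np.sin(a),a*0+.06]),(0,255,0))
cv2.imwrite("pics/s3e.png",im)
```

```text
(no output)
```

View pics/s3e.png

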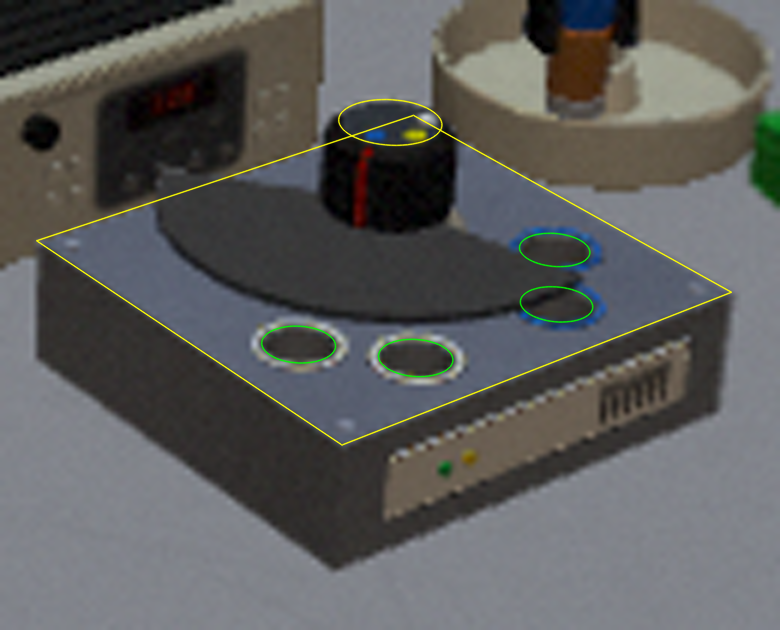

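{"method": "arm_command", "body": {
  "commands": [
    [[-0.0026, 0.005, 0.002, 0.001, 0.0016, 0.02, 0], [0, 0, 0, 0, 0, 0.02, 0], [0, 0, 0, 0, 0, 0.02, 0], [0, 0, 0, 0, 0, 0, 0], [0, 0, 0, 0, 0, 0, 0], [0, 0, 0, 0, 0, 0, 0]]
  ]
}}

```text
time: 6.3
ee_pos: [0.5329, -0.044, 0.1101]
eef_rot: [0.876, 0.483, 0.001, 0.001]
ft_force: [-0.5, 0.1, -1.6]
width: 0.0263
```

```bash
cat > ov.py <<'E'
from h import *
import sys
# ov.py out vx vy vz [cam]  : overlay wells + vial silhouette at given bottom; '-' = from TCP
out=sys.argv[1]; cam="scene"
s=camera(cam); st=read_state(); T=st["ee_pos"]
x0,y0,w,h,k=[int(v) for v in sys.argv[2:7]]
im=cv2.resize(s["frame"][y0:y0+h,x0:x0+w,::-1],None,fx=k,fy=k,interpolation=cv2.INTER_CUBIC)
def dr(P,col):
    q=((proj(s,P)-[x0,y0])*k+k/2-.5); cv2.polylines(im,[np.round(q*8).astype(int)],True,col,1,cv2.LINE_AA,3)
t=-.14256;R=np.array([[np.cos(t),-np.sin(t),0],[np.sin(t),np.cos(t),0],[0,0,1]]);o=np.array([.57429,.0244,0])
W=lambda L:np.array(L)@R.T+o
a=np.linspace(0,2*np.pi,60)
for d in (66,30,-30,-66):
    d=np.radians(d); dr(W(np.c_[-.08*np.cos(d)+.0155*np.cos(a),.08*np.sin(d)+.0155*np.sin(a),a*0+.06]),(0,255,0))
b=T-[0,0,.039]
if len(sys.argv)>7: b=np.array([float(v) for v in sys.argv[7:10]])
for r,z in ((.0135,0),(.0135,.04),(.012,.058)):
    dr(b+np.c_[r*np.cos(a),r*np.sin(a),a*0+z],(0,0,255))
cv2.imwrite(out,im)
print(st["time"],T.round(4),st["ft_force"].round(2),st["width"].round(4))
E
python3 ov.py pics/s4.png 380 150 75 75 8; python3 plan.py .5317 -.0433 .105 57.8
```

```text
t 6.35 pos [ 0.5328 -0.044   0.11  ] yaw 57.7 tilt z [ 2.e-03 -2.e-04 -1.e+00] j [-0.36  0.24  0.41  1.87 -0.11  1.05  1.1 ]
turn rv [ 0.0018 -0.0009 -0.0018] rows 0.014950664720669063
then shift [ 0.0001 -0.0013  0.005 ] rows 0.10288108727289601 | shift in current frame [ 0.0001 -0.0013  0.005 ]Traceback (most recent call last):
  File "ov.py", line 20, in <module>
    print(st["time"],T.round(4),st["ft_force"].round(2),st["width"].round(4))
                                                        ^^^^^^^^^^^^^^^^^
AttributeError: 'float' object has no attribute 'round'
```

View pics/s4.png

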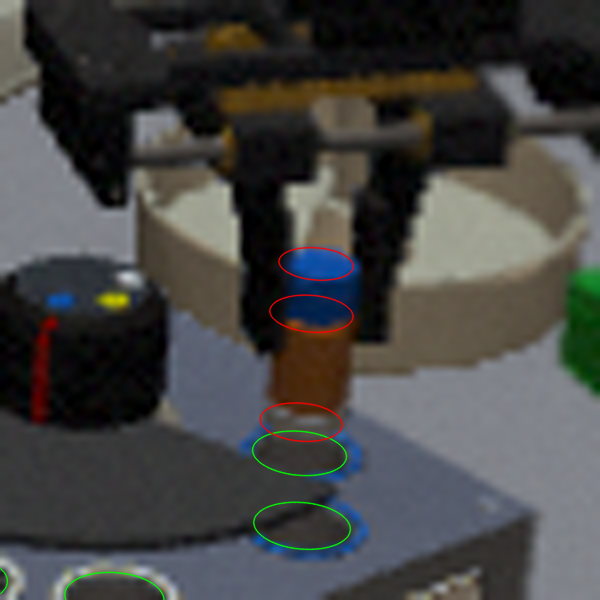

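The overlay puts the vial bottom about 1 mm to the right of the well axis along the jaws. I correct for that and lower slowly, watching the force.

{"method": "arm_command", "body": {
  "commands": [
    [[0, 0, 0, 0.0008, -0.001, 0.005, 0], [0, 0, 0, 0, 0, 0.005, 0], [0, 0, 0, 0, 0, 0.005, 0], [0, 0, 0, 0, 0, 0.005, 0], [0, 0, 0, 0, 0, 0, 0]]
  ]
}}

```text
time: 6.98
ee_pos: [0.5315, -0.0429, 0.0886]
eef_rot: [0.876, 0.482, -0.0, 0.0]
ft_force: [-0.3, -0.8, -1.1]
width: 0.026
```

```bash
sed -i 's/,st\["width"\].round(4)//' ov.py; python3 ov.py pics/s5.png 380 150 75 75 8
```

```text
7.025 [ 0.5317 -0.0429  0.089 ] [-0.85  0.49 -1.  ]
```

View pics/s5.png

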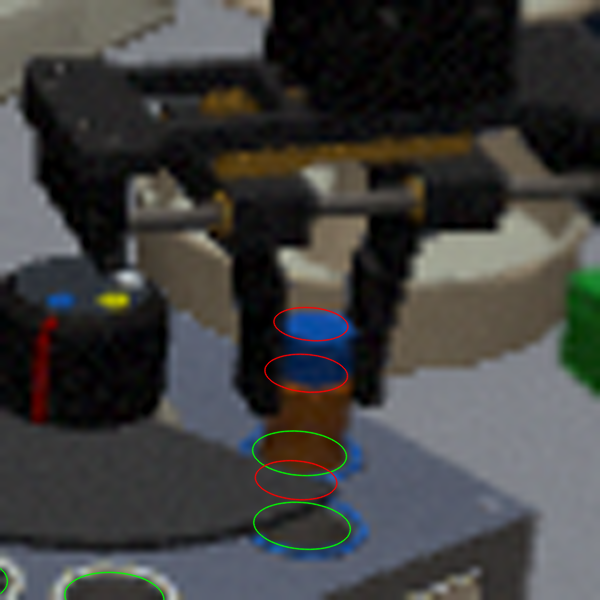

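{"method": "arm_command", "body": {
  "commands": [
    [[0, 0, 0, 0, 0, 0.004, 0], [0, 0, 0, 0, 0, 0.003, 0], [0, 0, 0, 0, 0, 0.003, 0], [0, 0, 0, 0, 0, 0, 0]]
  ]
}}

```text
time: 7.52
ee_pos: [0.5317, -0.0429, 0.0789]
eef_rot: [0.876, 0.483, -0.0, 0.0]
ft_force: [1.3, -0.1, -1.5]
width: 0.0263
```

{"method": "arm_command", "body": {
  "commands": [
    [[0, 0, 0, 0, 0, 0.002, 0], [0, 0, 0, 0, 0, 0, 0]]
  ]
}}

```text
time: 7.78
ee_pos: [0.532, -0.0428, 0.0772]
eef_rot: [0.876, 0.483, 0.0, 0.0]
ft_force: [0.5, -0.4, 0.0]
width: 0.0263
```

{"method": "arm_command", "body": {
  "commands": [
    [[0, 0, 0, 0, 0, 0, 50], [0, 0, 0, 0, 0, 0, 50], [0, 0, 0, 0, 0, 0, 50], [0, 0, 0, 0, 0, 0, 50], [0, 0, 0, 0, 0, -0.02, 50], [0, 0, 0, 0, 0, -0.02, 50], [0, 0, 0, 0, 0, -0.02, 50], [0, 0, 0, 0, 0, 0, 0], [0, 0, 0, 0, 0, 0, 0], [0, 0, 0, 0, 0, 0, 0], [0, 0, 0, 0, 0, 0, 0]]
  ]
}}

```text
time: 9.15
ee_pos: [0.5315, -0.0428, 0.1366]
eef_rot: [0.876, 0.482, -0.0, 0.0]
ft_force: [-0.1, 0.8, 1.2]
width: 0.0113
```

```bash
python3 ov.py pics/s6.png 380 150 75 75 8 .5317 -.0433 .038; python3 plan.py .5317 -.0433 .105 57.8
```

```text
9.2 [ 0.5316 -0.0428  0.1367] [ 0.85 -0.1   0.05]
t 9.2 pos [ 0.5316 -0.0428  0.1367] yaw 57.7 tilt z [-1.e-04 -5.e-04 -1.e+00] j [-0.37  0.21  0.42  1.84 -0.09  1.11  1.08]
turn rv [ 0.0002  0.0005 -0.0018] rows 0.010294333944833018
then shift [-0.0003  0.0003  0.0317] rows 0.6338862023830063 | shift in current frame [-0.0003  0.0003  0.0317]
```

View pics/s6.png

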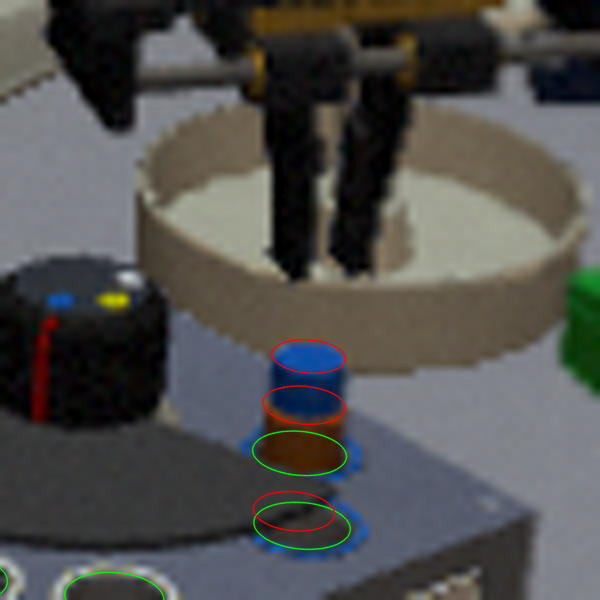

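The vial stands in the far blue well at about (308,390), with its bottom near 38 mm. Pressing it down with the fingers shut.

{"method": "arm_command", "body": {
  "commands": [
    [[0, 0, 0, 0, 0, 0.02, 0], [0, 0, 0, 0, 0, 0.01, 0], [0, 0, 0, 0, 0, 0.004, 0], [0, 0, 0, 0, 0, 0.004, 0], [0, 0, 0, 0, 0, 0, 0]]
  ]
}}

```text
time: 9.82
ee_pos: [0.5319, -0.0429, 0.0992]
eef_rot: [0.876, 0.483, 0.0, 0.0]
ft_force: [1.0, 0.3, -0.3]
width: 0.0007
```

{"method": "arm_command", "body": {
  "commands": [
    [[0, 0, 0, 0, 0, 0.003, 0], [0, 0, 0, 0, 0, 0.003, 0], [0, 0, 0, 0, 0, 0.002, 0], [0, 0, 0, 0, 0, 0, 0]]
  ]
}}

```text
time: 10.32
ee_pos: [0.5318, -0.0429, 0.091]
eef_rot: [0.876, 0.482, 0.0, 0.0]
ft_force: [-0.1, -0.5, -0.7]
width: 0.0004
```

```bash
python3 ov.py pics/s7.png 380 150 75 75 8 .5317 -.0433 .024
```

```text
10.375 [ 0.5317 -0.0429  0.091 ] [ 0.77 -0.67 -0.13]
```

View pics/s7.png

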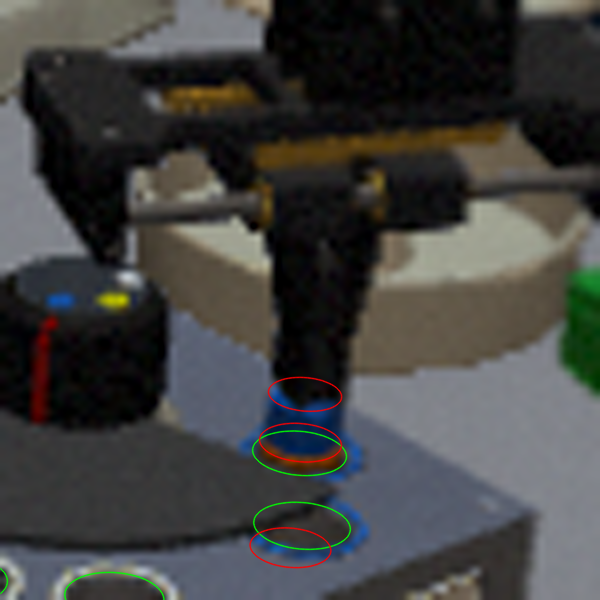

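It has sunk almost to home. I press on until the force shows the hard stop.

{"method": "arm_command", "body": {
  "commands": [
    [[0, 0, 0, 0, 0, 0.002, 0], [0, 0, 0, 0, 0, 0.0015, 0], [0, 0, 0, 0, 0, 0, 0]]
  ]
}}

```text
time: 10.75
ee_pos: [0.5336, -0.0429, 0.0904]
eef_rot: [0.876, 0.482, 0.002, 0.001]
ft_force: [-5.7, -0.2, 25.5]
width: 0.0006
```

25 N at the stop, so it is home. I lift and check the remaining vials.

{"method": "arm_command", "body": {
  "commands": [
    [[0, 0, 0, 0, 0, -0.03, 0], [0, 0, 0, 0, 0, -0.05, 0], [0, 0, 0, 0, 0, 0, 70], [0, 0, 0, 0, 0, 0, 70]]
  ]
}}

```text
time: 11.25
ee_pos: [0.5315, -0.0427, 0.1671]
eef_rot: [0.876, 0.483, 0.0, 0.0]
ft_force: [0.1, -0.2, 0.1]
width: 0.0132
```

```bash
python3 plan.py .5530 .2953 .17 21.8;python3 - <<'E'
from h import *
c=camera("top"); crop(c,190,150,300,150,2,"pics/t8.png")
c=camera("scene"); crop(c,230,150,220,160,3,"pics/s8.png")
E
```

```text
t 11.25 pos [ 0.5315 -0.0427  0.1671] yaw 57.71 tilt z [ 2.e-04 -2.e-04 -1.e+00] j [-0.38  0.18  0.42  1.81 -0.08  1.17  1.07]
turn rv [ 3.000e-04 -0.000e+00  6.267e-01] rows 3.48157074594895
then shift [ 0.1455 -0.3058 -0.0029] rows 6.77405997091408 | shift in current frame [ 0.2972 -0.1624 -0.003 ]
```

View pics/t8.png

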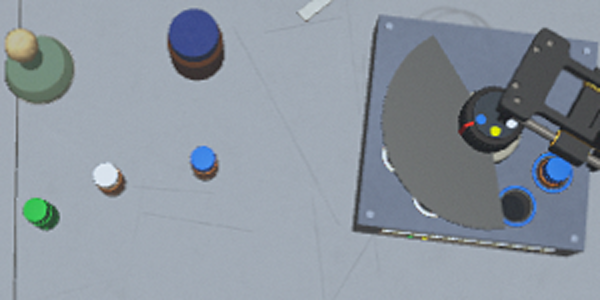

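View pics/s8.png

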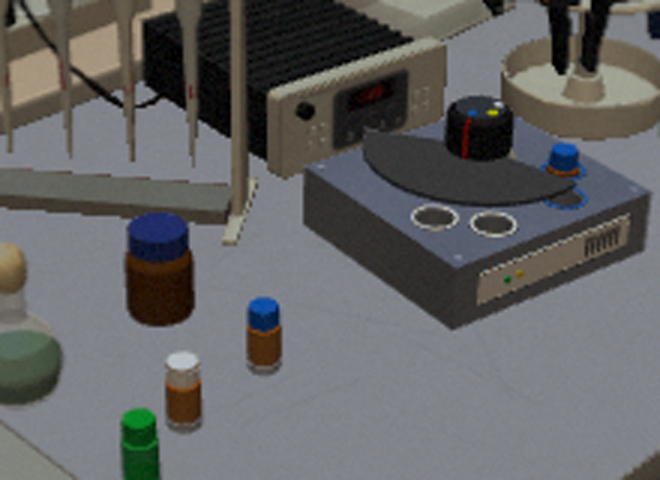

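Both remaining vials are unmoved: blue at top pixel (291.5,229), white at (243,237.5). Next, the second blue vial.

{"method": "arm_command", "body": {
  "commands": [
    [[0, 0, 0.157, 0, 0, -0.005, 70], [0, 0, 0.157, 0, 0, 0, 70], [0, 0, 0.157, 0, 0, 0, 70], [0, 0, 0.156, 0, 0, 0, 70], [0, 0, 0, 0.0182, -0.0382, 0, 70], [0, 0, 0, 0.0182, -0.0382, 0, 70], [0, 0, 0, 0.0182, -0.0382, 0, 70], [0, 0, 0, 0.0182, -0.0382, 0, 70], [0, 0, 0, 0.0182, -0.0382, 0, 70], [0, 0, 0, 0.0182, -0.0382, 0, 70], [0, 0, 0, 0.0182, -0.0382, 0, 70], [0, 0, 0, 0.0182, -0.0382, 0, 70], [0, 0, 0, 0, 0, 0, 70], [0, 0, 0, 0, 0, 0, 70]]
  ]
}}

```text
time: 13.1
ee_pos: [0.5535, 0.2939, 0.1713]
eef_rot: [0.982, 0.189, -0.001, 0.001]
ft_force: [0.3, -1.0, 0.8]
width: 0.0605
```

```bash
python3 plan.py .5530 .2953 .039 21.8
```

```text
t 13.1 pos [0.5535 0.2939 0.1713] yaw 21.75 tilt z [-7.0e-04 -2.1e-03 -1.0e+00] j [-0.79  0.38  0.29  1.55 -0.11  1.23 -0.1 ]
turn rv [ 0.0017  0.0014 -0.0009] rows 0.013379973243155416
then shift [ 1.000e-04 -1.400e-03  1.323e-01] rows 2.64705818076908 | shift in current frame [ 0.0003 -0.0017  0.1323]
```

{"method": "arm_command", "body": {
  "commands": [
    [[0.0017, 0.0014, 0, 0, -0.0014, 0.03, 70], [0, 0, 0, 0, 0, 0.035, 70], [0, 0, 0, 0, 0, 0.035, 70], [0, 0, 0, 0, 0, 0.02, 70], [0, 0, 0, 0, 0, 0.012, 70], [0, 0, 0, 0, 0, 0, 70], [0, 0, 0, 0, 0, 0, 0], [0, 0, 0, 0, 0, 0, 0], [0, 0, 0, 0, 0, 0, 0], [0, 0, 0, 0, 0, 0, 0], [0, 0, 0, 0, 0, 0, 0], [0, 0, 0, 0, 0, -0.045, 0], [0, 0, 0, 0, 0, -0.045, 0], [0, 0, 0, 0, 0, -0.045, 0], [0, 0, 0, 0, 0, 0, 0]]
  ]
}}

```text
time: 14.98
ee_pos: [0.5549, 0.2971, 0.1796]
eef_rot: [0.982, 0.189, 0.004, -0.002]
ft_force: [0.5, -0.3, -0.9]
width: 0.0259
```

```bash
python3 ov.py pics/s9.png 280 160 75 75 8; python3 plan.py .5000 -.0053 .17 21.8
```

```text
15.025 [0.5538 0.2966 0.1771] [-0.31 -0.08  0.7 ]
t 15.03 pos [0.5538 0.2966 0.1771] yaw 21.77 tilt z [ 0.0037  0.0035 -1.    ] j [-0.79  0.37  0.29  1.54 -0.11  1.24 -0.1 ]
turn rv [-0.0019 -0.0048 -0.0005] rows 0.028497497069868222
then shift [-0.1621  0.2603  0.0071] rows 6.134795240895282 | shift in current frame [-0.162   0.2604  0.0058]
```

View pics/s9.png

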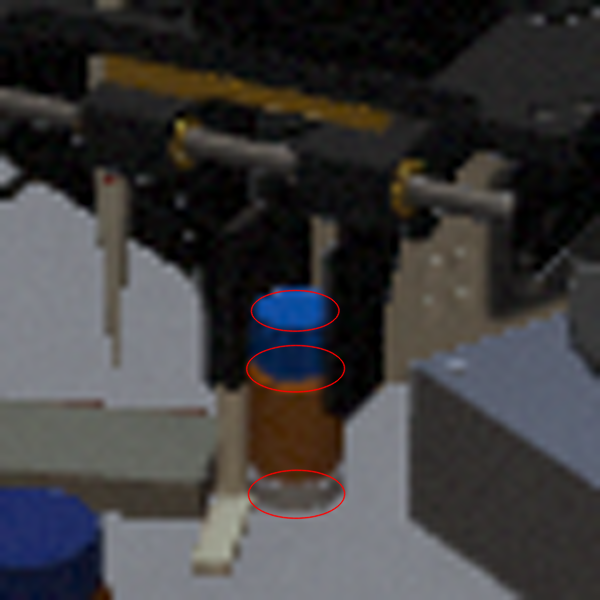

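{"method": "arm_command", "body": {
  "commands": [
    [[0, 0, 0, -0.0232, 0.0372, 0, 0], [0, 0, 0, -0.0232, 0.0372, 0, 0], [0, 0, 0, -0.0232, 0.0372, 0, 0], [0, 0, 0, -0.0232, 0.0372, 0, 0], [0, 0, 0, -0.0232, 0.0372, 0, 0], [0, 0, 0, -0.0232, 0.0372, 0, 0], [0, 0, 0, -0.0229, 0.0371, 0, 0], [0, 0, 0, 0, 0, 0.03, 0], [0, 0, 0, 0, 0, 0.02, 0], [0, 0, 0, 0, 0, 0, 0], [0, 0, 0, 0, 0, 0, 0], [0, 0, 0, 0, 0, 0, 0]]
  ]
}}

```text
time: 16.52
ee_pos: [0.4996, -0.0054, 0.1256]
eef_rot: [0.982, 0.189, 0.001, -0.001]
ft_force: [0.2, 0.3, -1.2]
width: 0.0262
```

```bash
python3 ov.py pics/s10.png 380 150 75 75 8; python3 plan.py .5000 -.0053 .11 21.8
```

```text
16.575 [ 0.4996 -0.0055  0.1256] [ 0.35 -0.25  0.34]
t 16.57 pos [ 0.4996 -0.0055  0.1256] yaw 21.78 tilt z [ 0.0024  0.002  -1.    ] j [-0.5   0.14  0.46  1.94 -0.07  1.07  0.37]
turn rv [-0.001  -0.003  -0.0004] rows 0.017541998091461546
then shift [ 0.0004 -0.      0.0156] rows 0.31201564366387613 | shift in current frame [ 0.0004 -0.      0.0156]
```

View pics/s10.png

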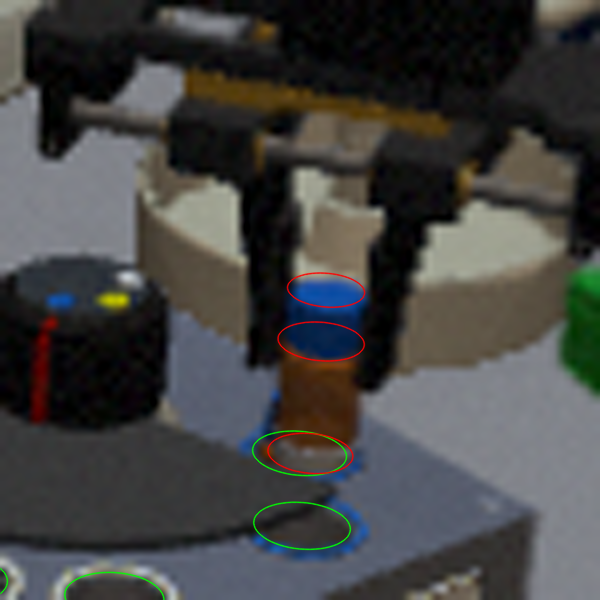

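{"method": "arm_command", "body": {
  "commands": [
    [[-0.001, -0.003, 0, 0.0004, 0, 0.01, 0], [0, 0, 0, 0, 0, 0.01, 0], [0, 0, 0, 0, 0, 0.005, 0], [0, 0, 0, 0, 0, 0.005, 0], [0, 0, 0, 0, 0, 0.005, 0], [0, 0, 0, 0, 0, 0, 0]]
  ]
}}

```text
time: 17.32
ee_pos: [0.4994, -0.0055, 0.0896]
eef_rot: [0.982, 0.189, -0.001, 0.0]
ft_force: [0.5, 1.0, -1.1]
width: 0.0262
```

```bash
python3 ov.py pics/s11.png 380 150 75 75 8; python3 plan.py .5000 -.0053 .078 21.8
```

```text
17.375 [ 0.4995 -0.0054  0.0899] [-0.08  0.72 -0.84]
t 17.38 pos [ 0.4995 -0.0054  0.0899] yaw 21.77 tilt z [-1.2e-03 -3.0e-04 -1.0e+00] j [-0.49  0.2   0.45  1.97 -0.1   1.    0.39]
turn rv [-0.0001  0.0012 -0.0006] rows 0.007526060132345936
then shift [0.0005 0.     0.0119] rows 0.23818120141098015 | shift in current frame [0.0005 0.     0.0119]
```

View pics/s11.png

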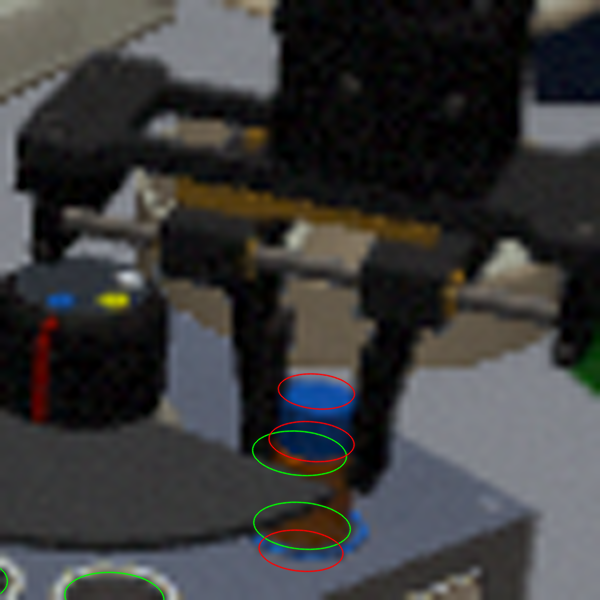

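It's inside the well at (302,525). I lower it to the seat, release, rise, shut the fingers and press.

{"method": "arm_command", "body": {
  "commands": [
    [[0, 0, 0, 0.0003, 0, 0.005, 0], [0, 0, 0, 0, 0, 0.005, 0], [0, 0, 0, 0, 0, 0.002, 0], [0, 0, 0, 0, 0, 0, 0], [0, 0, 0, 0, 0, 0, 50], [0, 0, 0, 0, 0, 0, 50], [0, 0, 0, 0, 0, 0, 50], [0, 0, 0, 0, 0, 0, 50]]
  ]
}}

```text
time: 18.38
ee_pos: [0.4999, -0.0053, 0.078]
eef_rot: [0.982, 0.189, -0.0, 0.0]
ft_force: [0.0, 0.9, -0.0]
width: 0.0428
```

{"method": "arm_command", "body": {
  "commands": [
    [[0, 0, 0, 0, 0, -0.02, 50], [0, 0, 0, 0, 0, -0.02, 50], [0, 0, 0, 0, 0, -0.015, 50], [0, 0, 0, 0, 0, 0, 0], [0, 0, 0, 0, 0, 0, 0], [0, 0, 0, 0, 0, 0, 0], [0, 0, 0, 0, 0, 0, 0], [0, 0, 0, 0, 0, 0.02, 0], [0, 0, 0, 0, 0, 0.01, 0], [0, 0, 0, 0, 0, 0.004, 0], [0, 0, 0, 0, 0, 0.003, 0], [0, 0, 0, 0, 0, 0.003, 0], [0, 0, 0, 0, 0, 0.002, 0], [0, 0, 0, 0, 0, 0, 0]]
  ]
}}

```text
time: 20.12
ee_pos: [0.4998, -0.0053, 0.0908]
eef_rot: [0.982, 0.189, -0.001, 0.0]
ft_force: [-0.4, 0.3, 0.6]
width: 0.0005
```

{"method": "arm_command", "body": {
  "commands": [
    [[0, 0, 0, 0, 0, 0.002, 0], [0, 0, 0, 0, 0, 0.0015, 0], [0, 0, 0, 0, 0, 0, 0]]
  ]
}}

```text
time: 20.5
ee_pos: [0.5016, -0.005, 0.0902]
eef_rot: [0.982, 0.189, 0.001, -0.0]
ft_force: [-8.0, 0.4, 29.0]
width: 0.0002
```

{"method": "arm_command", "body": {
  "commands": [
    [[0, 0, 0, 0, 0, -0.03, 0], [0, 0, 0, 0, 0, -0.05, 0], [0, 0, 0, 0, 0, 0, 80], [0, 0, 0, 0, 0, 0, 80]]
  ]
}}

```text
time: 21.0
ee_pos: [0.4997, -0.0052, 0.167]
eef_rot: [0.982, 0.189, -0.001, -0.0]
ft_force: [-0.9, 0.7, -0.2]
width: 0.0129
```

```bash
python3 ov.py pics/s12.png 320 140 130 100 6 .5 -.0053 .024; python3 plan.py .5743 .0244 .18 21.8
```

```text
21.05 [ 0.4993 -0.0053  0.1664] [ 0.41  0.16 -0.53]
t 21.05 pos [ 0.4993 -0.0053  0.1664] yaw 21.77 tilt z [-2.5e-03 -5.0e-04 -1.0e+00] j [-0.52  0.1   0.46  1.89 -0.05  1.16  0.35]
turn rv [-0.0004  0.0025 -0.0005] rows 0.014277959787487937
then shift [ 0.0806  0.0003 -0.0136] rows 1.635421730885281 | shift in current frame [ 0.0806  0.0002 -0.0138]
```

View pics/s12.png

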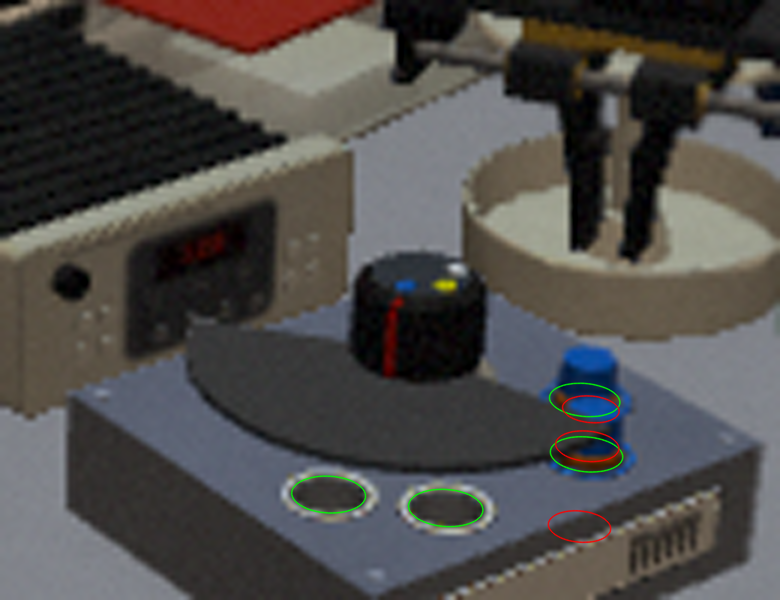

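Both blue vials are home, with the tops standing out equally at (588,355) and (590,405). I check the clearances for the collar turn.

Run:
```python
from h import *
c=camera("top")
print("instr front bottom",ray(c,[(393,136),(497,141)],0.).round(3).tolist(), "at .12",ray(c,[(398,125),(498,128)],.1).round(3).tolist())
print("carousel base edge",ray(c,[(519,165),(530,200)],.03).round(3).tolist(),"mid disc left (z .15..)",ray(c,[(545,160),(580,110)],.2).round(3).tolist())
```

```text
instr front bottom [[0.76, 0.08, 0.0], [0.746, -0.144, 0.0]] at .12 [[0.745, 0.084, 0.1], [0.737, -0.112, 0.1]]
carousel base edge [[0.683, -0.175, 0.03], [0.608, -0.191, 0.03]] mid disc left (z .15..) [[0.639, -0.155, 0.2], [0.733, -0.233, 0.2]]
```

{"method": "arm_command", "body": {
  "commands": [
    [[-0.0004, 0.0025, 0, 0, 0, -0.03, 100], [0, 0, 0.1667, 0, 0, 0, 100], [0, 0, 0.1667, 0, 0, 0, 100], [0, 0, 0.1667, 0, 0, 0, 100], [0, 0, 0.1667, 0, 0, 0, 100], [0, 0, 0.1667, 0, 0, 0, 100], [0, 0, 0.1667, 0, 0, 0, 100], [0, 0, 0.1667, 0, 0, 0, 100], [0, 0, 0.1667, 0, 0, 0, 100], [0, 0, 0.1667, 0, 0, 0, 100], [0, 0, 0, 0, 0, 0, 100], [0, 0, 0, 0, 0, 0, 100]]
  ]
}}

```text
time: 22.6
ee_pos: [0.4997, -0.0053, 0.1969]
eef_rot: [0.848, -0.53, 0.0, -0.0]
ft_force: [-0.2, 0.1, -0.1]
width: 0.0867
```

```bash
python3 plan.py .5743 .0244 .18 -64
```

```text
t 22.6 pos [ 0.4997 -0.0053  0.1969] yaw -63.97 tilt z [ 4.e-04 -0.e+00 -1.e+00] j [-0.58  0.07  0.52  1.86 -0.04  1.23 -1.16]
turn rv [-0.0004 -0.0002  0.0005] rows 0.0035557887738060434
then shift [ 0.006  -0.0801  0.0169] rows 1.6411962687917958 | shift in current frame [ 0.0061 -0.0801  0.0169]
```

{"method": "arm_command", "body": {
  "commands": [
    [[0, 0, 0, 0.002, -0.0267, 0, 100], [0, 0, 0, 0.002, -0.0267, 0, 100], [0, 0, 0, 0.002, -0.0267, 0, 100], [0, 0, 0, 0, 0, 0.02, 100], [0, 0, 0, 0, 0, 0, 100], [0, 0, 0, 0, 0, 0, 100]]
  ]
}}

```text
time: 23.35
ee_pos: [0.5747, 0.024, 0.1781]
eef_rot: [0.847, -0.531, 0.001, -0.001]
ft_force: [-0.2, -0.6, 0.1]
width: 0.0873
```

```bash
python3 plan.py .5743 .0244 .107 -64; python3 -c "
from h import *
s=camera('scene');crop(s,320,100,130,100,6,'pics/s13.png')"
```

```text
t 23.35 pos [0.5747 0.024  0.1781] yaw -64.14 tilt z [ 1.6e-03  4.0e-04 -1.0e+00] j [-0.56  0.27  0.52  1.69 -0.14  1.21 -1.12]
turn rv [-0.0016 -0.0004 -0.0025] rows 0.016510884590100493
then shift [-0.0005  0.0002  0.0711] rows 1.4214357611974726 | shift in current frame [-0.0005  0.0003  0.0711]
```

View pics/s13.png

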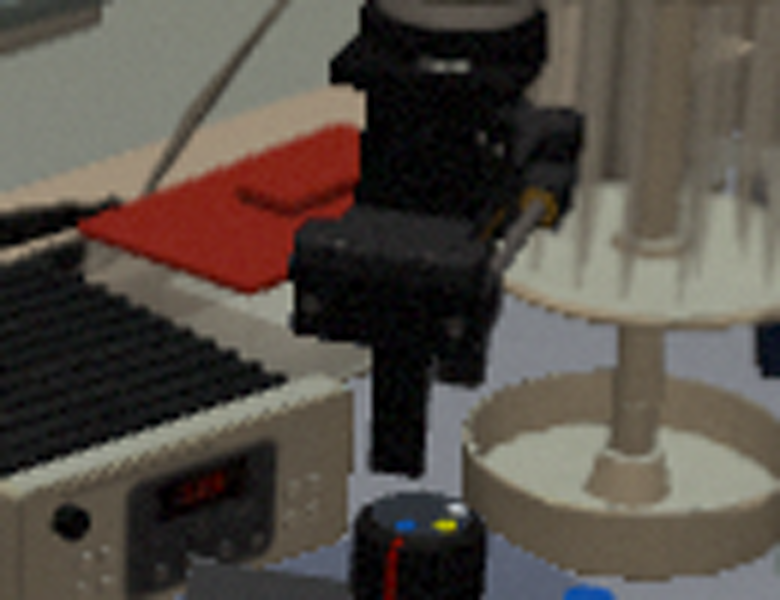

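{"method": "arm_command", "body": {
  "commands": [
    [[-0.0016, 0, -0.0025, -0.0005, 0, 0.03, 100], [0, 0, 0, 0, 0, 0.03, 100], [0, 0, 0, 0, 0, 0.011, 100], [0, 0, 0, 0, 0, 0, 100], [0, 0, 0, 0, 0, 0, 0], [0, 0, 0, 0, 0, 0, 0], [0, 0, 0, 0, 0, 0, 0], [0, 0, 0, 0, 0, 0, 0], [0, 0, 0, 0, 0, 0, 0]]
  ],
  "newtons": 40
}}

```text
time: 24.52
ee_pos: [0.5742, 0.026, 0.1068]
eef_rot: [0.848, -0.53, -0.001, -0.0]
ft_force: [-3.3, 3.5, 2.7]
width: 0.0551
```

{"method": "arm_command", "body": {
  "commands": [
    [[0, 0, -0.1533, 0, 0, 0, 0], [0, 0, -0.1533, 0, 0, 0, 0], [0, 0, -0.1533, 0, 0, 0, 0], [0, 0, -0.1533, 0, 0, 0, 0], [0, 0, -0.1533, 0, 0, 0, 0], [0, 0, 0, 0, 0, 0, 0]]
  ]
}}

```text
time: 25.28
ee_pos: [0.574, 0.0261, 0.1068]
eef_rot: [0.985, -0.173, -0.001, -0.0]
ft_force: [-4.2, 3.7, 4.9]
width: 0.0552
```

```bash
python3 plan.py .5743 .0244 .107 67.8; python3 -c "
from h import *
print(read_state()['torque'])
s=camera('scene');crop(s,320,150,130,100,6,'pics/s14.png')"
```

```text
t 25.27 pos [0.574  0.0261 0.1068] yaw -19.91 tilt z [-0.0012  0.0012 -1.    ] j [-0.43  0.33  0.37  1.76 -0.14  1.07 -0.36]
turn rv [-1.7000e-03  6.0000e-04 -1.5308e+00] rows 8.504674216729809
then shift [-0.0014  0.0009 -0.0002] rows 0.03451016817282682 | shift in current frame [ 0.0009  0.0015 -0.0002]
[0.89722385 1.15066675 0.2040331 ]
```

View pics/s14.png

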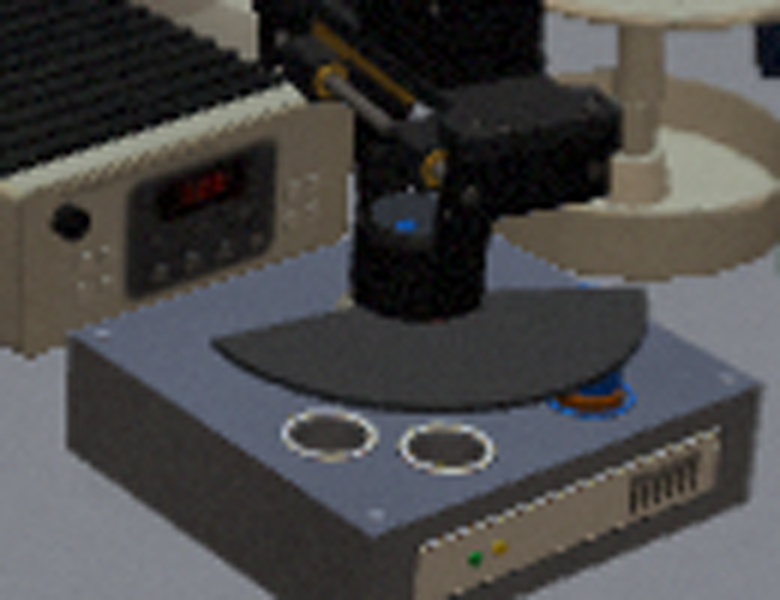

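The shutter turns freely over the seated blue vials. Continuing to the white mark.

{"method": "arm_command", "body": {
  "commands": [
    [[0, 0, -0.1533, 0, 0, 0, 0], [0, 0, -0.1533, 0, 0, 0, 0], [0, 0, -0.1533, 0, 0, 0, 0], [0, 0, -0.1533, 0, 0, 0, 0], [0, 0, -0.1533, 0, 0, 0, 0], [0, 0, -0.1533, 0, 0, 0, 0], [0, 0, -0.1533, 0, 0, 0, 0], [0, 0, -0.1533, 0, 0, 0, 0], [0, 0, -0.1533, 0, 0, 0, 0], [0, 0, -0.14, 0, 0, 0, 0], [0, 0, 0, 0, 0, 0, 0], [0, 0, 0, 0, 0, 0, 0]]
  ]
}}

```text
time: 26.82
ee_pos: [0.5736, 0.0259, 0.1067]
eef_rot: [0.834, 0.552, -0.001, -0.001]
ft_force: [-5.7, 5.5, 5.7]
width: 0.055
```

{"method": "arm_command", "body": {
  "commands": [
    [[0, 0, 0, 0, 0, 0, 100], [0, 0, 0, 0, 0, 0, 100], [0, 0, 0, 0, 0, 0, 100], [0, 0, 0, 0, 0, 0, 100], [0, 0, 0, 0, 0, -0.03, 100], [0, 0, 0, 0, 0, -0.04, 100], [0, 0, 0, 0, 0, -0.03, 100], [0, 0, 0, 0, 0, 0, 100]]
  ],
  "newtons": 15
}}

```text
time: 27.82
ee_pos: [0.5759, 0.0247, 0.2092]
eef_rot: [0.834, 0.551, 0.002, 0.001]
ft_force: [-0.0, 0.2, 0.1]
width: 0.0868
```

```bash
python3 plan.py .539 .3885 .2 105.8; python3 -c "
from h import *
s=camera('scene');crop(s,230,140,230,170,3,'pics/s15.png')
c=camera('top'); cv2.imwrite('pics/t15.png',c['frame'][:,:,::-1])"
```

```text
t 27.82 pos [0.5759 0.0247 0.2092] yaw 66.93 tilt z [ 4.5e-03  2.0e-04 -1.0e+00] j [-0.25  0.23  0.15  1.64 -0.03  1.27  1.07]
turn rv [ 4.600e-03 -5.000e-04 -6.783e-01] rows 3.7686267819444628
then shift [0.3601 0.0636 0.0092] rows 7.31534562993933 | shift in current frame [ 0.3202 -0.1765  0.0091]
```

View pics/s15.png

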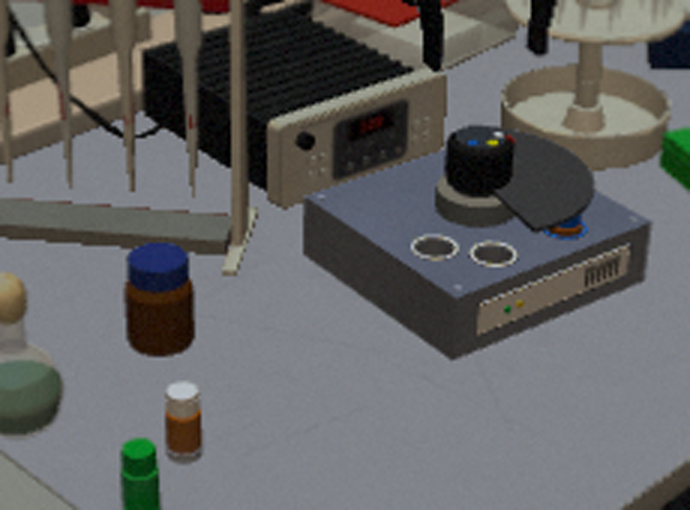

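View pics/t15.png

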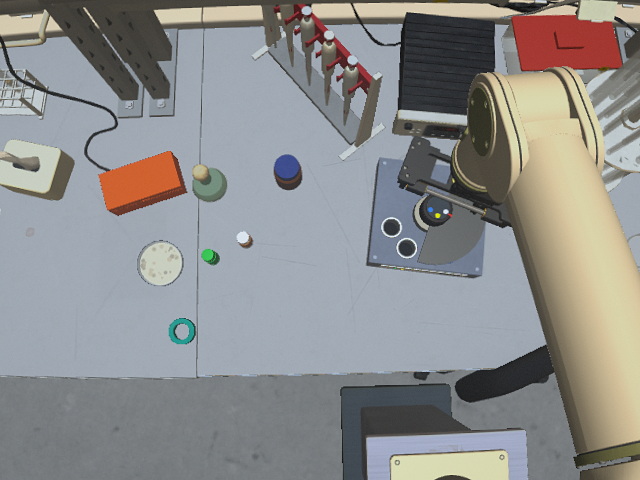

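The pointer has clicked in at the white mark. Both white wells are open at top pixels (391,227) and (406,247), and the white vial is unmoved at (243,238).

{"method": "arm_command", "body": {
  "commands": [
    [[0.0046, 0, -0.17, 0, 0, 0, 65], [0, 0, -0.17, 0, 0, 0, 65], [0, 0, -0.17, 0, 0, 0, 65], [0, 0, -0.168, 0, 0, 0, 65], [0, 0, 0, 0.045, 0.008, 0, 65], [0, 0, 0, 0.045, 0.008, 0, 65], [0, 0, 0, 0.045, 0.008, 0, 65], [0, 0, 0, 0.045, 0.008, 0, 65], [0, 0, 0, 0.045, 0.008, 0, 65], [0, 0, 0, 0.045, 0.008, 0, 65], [0, 0, 0, 0.045, 0.008, 0, 65], [0, 0, 0, 0.045, 0.0076, 0, 65], [0, 0, 0, 0, 0, 0, 65], [0, 0, 0, 0, 0, 0, 65], [0, 0, 0, 0, 0, 0, 65]]
  ]
}}

```text
time: 29.8
ee_pos: [0.5384, 0.3868, 0.2067]
eef_rot: [0.604, 0.797, -0.001, -0.002]
ft_force: [-0.7, -0.0, 0.1]
width: 0.0564
```

```bash
python3 plan.py .539 .3885 .039 105.8; python3 -c "
from h import *
s=camera('scene');crop(s,210,150,180,170,4,'pics/s16.png')"
```

```text
t 29.8 pos [0.5384 0.3868 0.2067] yaw 105.67 tilt z [-4.5e-03 -1.0e-04 -1.0e+00] j [-0.61  0.43 -0.11  1.38  0.04  1.34  1.12]
turn rv [-0.0044 -0.0012 -0.0022] rows 0.027994537269940063
then shift [0.0015 0.001  0.1677] rows 3.3538170509958136 | shift in current frame [0.0013 0.0018 0.1677]
```

View pics/s16.png

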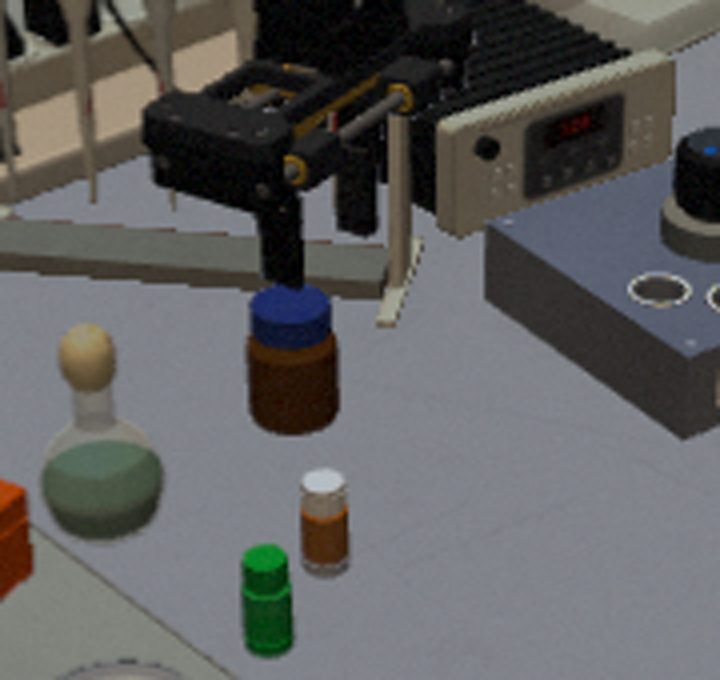

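{"method": "arm_command", "body": {
  "commands": [
    [[-0.0044, -0.0012, -0.002, 0.0014, 0.001, 0.03, 65], [0, 0, 0, 0, 0, 0.04, 65], [0, 0, 0, 0, 0, 0.03, 65], [0, 0, 0, 0, 0, 0, 65], [0, 0, 0, 0, 0, 0, 65]]
  ]
}}

```text
time: 30.48
ee_pos: [0.5391, 0.3901, 0.1088]
eef_rot: [0.603, 0.798, 0.001, 0.0]
ft_force: [-0.1, 0.4, 1.0]
width: 0.0565
```

```bash
python3 ov.py pics/s17.png 240 200 100 90 7 .539 .3885 0; python3 plan.py .539 .3885 .039 105.8
```

```text
30.525 [0.5392 0.3905 0.1091] [ 0.23 -0.15 -0.82]
t 30.52 pos [0.5392 0.3905 0.1091] yaw 105.87 tilt z [ 0.0024  0.0027 -1.    ] j [-0.62  0.5  -0.11  1.48  0.06  1.15  1.12]
turn rv [ 0.003  -0.0019  0.0013] rows 0.021047047772663925
then shift [-0.0018 -0.0007  0.0701] rows 1.4031023564404244 | shift in current frame [-0.002  -0.001   0.0701]
```

View pics/s17.png

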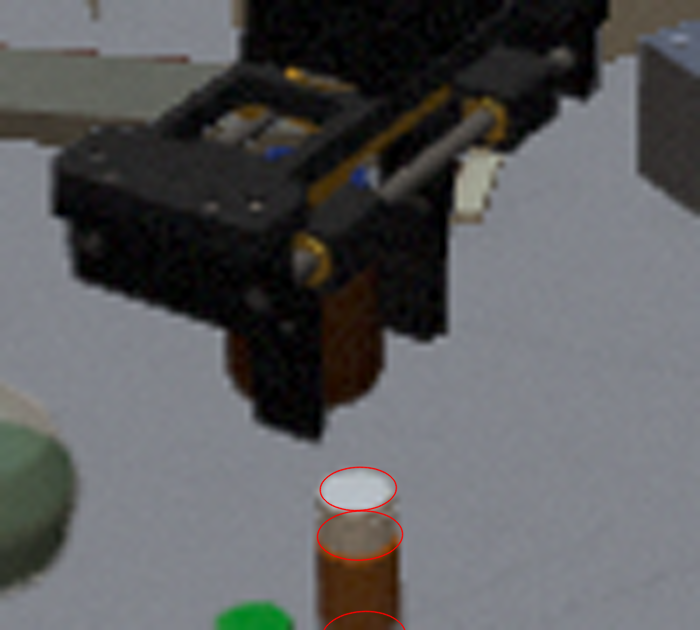

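{"method": "arm_command", "body": {
  "commands": [
    [[0.003, -0.0019, 0, -0.0018, -0.0007, 0.025, 65], [0, 0, 0, 0, 0, 0.025, 65], [0, 0, 0, 0, 0, 0.02, 65], [0, 0, 0, 0, 0, 0, 65], [0, 0, 0, 0, 0, 0, 0], [0, 0, 0, 0, 0, 0, 0], [0, 0, 0, 0, 0, 0, 0], [0, 0, 0, 0, 0, 0, 0], [0, 0, 0, 0, 0, 0, 0], [0, 0, 0, 0, 0, -0.045, 0], [0, 0, 0, 0, 0, -0.045, 0], [0, 0, 0, 0, 0, -0.045, 0], [0, 0, 0, 0, 0, 0, 0], [0, 0, 0, 0, 0, 0, 0]]
  ]
}}

```text
time: 32.28
ee_pos: [0.5379, 0.3881, 0.1712]
eef_rot: [0.602, 0.798, -0.002, -0.001]
ft_force: [-0.2, -0.5, -1.7]
width: 0.0264
```

```bash
python3 ov.py pics/s18.png 250 170 90 85 7; python3 plan.py .5525 .1014 .18 105.8
```

```text
32.325 [0.5377 0.3879 0.1706] [-0.   -0.17 -1.13]
t 32.33 pos [0.5377 0.3879 0.1706] yaw 105.91 tilt z [-0.0039 -0.003  -1.    ] j [-0.62  0.46 -0.11  1.42  0.05  1.27  1.12]
turn rv [-0.0046  0.0019  0.0019] rows 0.02944567410181398
then shift [-0.2797 -0.0637 -0.0094] rows 5.741030655921893 | shift in current frame [-0.2796 -0.0643 -0.0086]
```

View pics/s18.png

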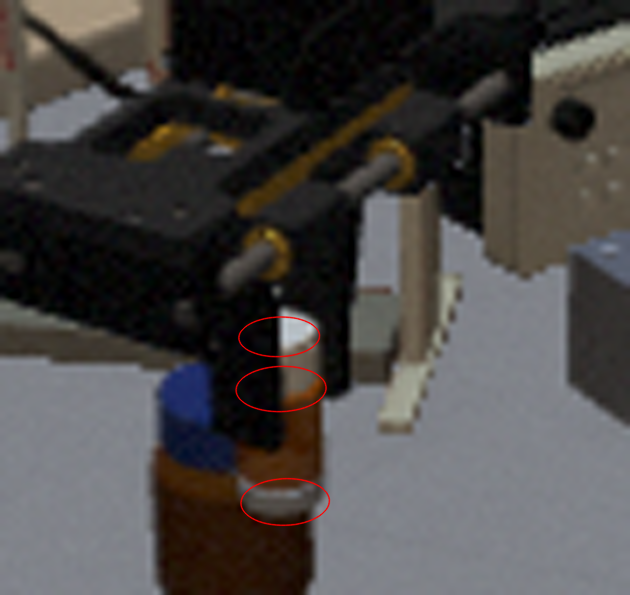

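{"method": "arm_command", "body": {
  "commands": [
    [[-0.0046, 0.0019, 0.002, 0, 0, -0.01, 0], [0, 0, 0, -0.035, -0.008, 0, 0], [0, 0, 0, -0.035, -0.008, 0, 0], [0, 0, 0, -0.035, -0.008, 0, 0], [0, 0, 0, -0.035, -0.008, 0, 0], [0, 0, 0, -0.035, -0.008, 0, 0], [0, 0, 0, -0.035, -0.008, 0, 0], [0, 0, 0, -0.035, -0.008, 0, 0], [0, 0, 0, -0.0347, -0.0077, 0, 0], [0, 0, 0, 0, 0, 0.03, 0], [0, 0, 0, 0, 0, 0.03, 0], [0, 0, 0, 0, 0, 0, 0], [0, 0, 0, 0, 0, 0, 0], [0, 0, 0, 0, 0, 0, 0]]
  ]
}}

```text
time: 34.08
ee_pos: [0.554, 0.1023, 0.1231]
eef_rot: [0.603, 0.798, 0.002, 0.001]
ft_force: [0.1, 0.2, -0.8]
width: 0.0267
```

```bash
python3 ov.py pics/s19.png 330 150 85 85 7; python3 plan.py .5525 .1014 .11 105.8
```

```text
34.125 [0.5539 0.1023 0.1229] [ 0.99 -0.44 -1.09]
t 34.12 pos [0.5539 0.1023 0.1229] yaw 105.8 tilt z [ 0.0035  0.002  -1.    ] j [-0.27  0.28  0.01  1.76 -0.    1.1   1.59]
turn rv [ 0.0039 -0.0009 -0.0001] rows 0.022390414768013043
then shift [-0.0004 -0.0015  0.0129] rows 0.26068968555391664 | shift in current frame [-0.0005 -0.0016  0.0129]
```

View pics/s19.png

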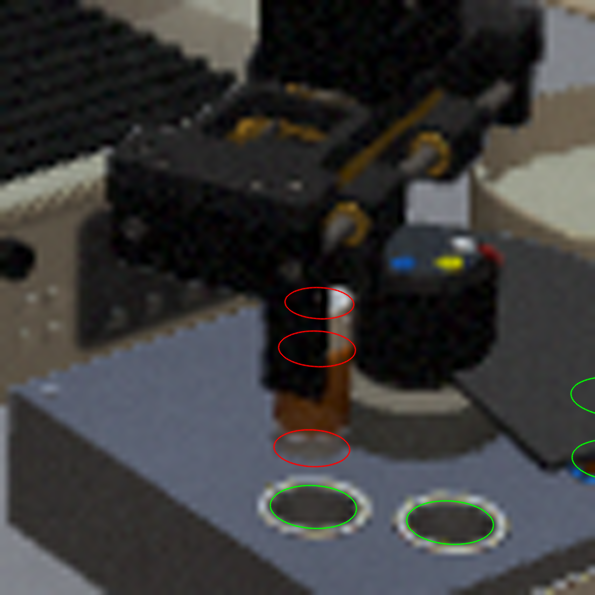

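{"method": "arm_command", "body": {
  "commands": [
    [[0.0039, -0.0009, 0, -0.0004, -0.0014, 0.013, 0], [0, 0, 0, 0, 0, 0.005, 0], [0, 0, 0, 0, 0, 0, 0], [0, 0, 0, 0, 0, 0, 0]]
  ]
}}

```text
time: 34.62
ee_pos: [0.5521, 0.1013, 0.1038]
eef_rot: [0.603, 0.798, -0.001, -0.001]
ft_force: [-0.1, 0.4, 0.3]
width: 0.0261
```

```bash
python3 ov.py pics/s20.png 330 150 85 85 7; python3 plan.py .5525 .1014 .09 105.8
```

```text
34.675 [0.5521 0.1013 0.1039] [ 1.08 -0.45 -0.26]
t 34.67 pos [0.5521 0.1013 0.1039] yaw 105.79 tilt z [-1.5e-03 -3.0e-04 -1.0e+00] j [-0.27  0.3   0.01  1.78 -0.    1.06  1.59]
turn rv [-0.0015 -0.0001 -0.0002] rows 0.00849690232024271
then shift [-0.      0.0004  0.0139] rows 0.2777439281606751 | shift in current frame [-0.      0.0004  0.0139]
```

View pics/s20.png

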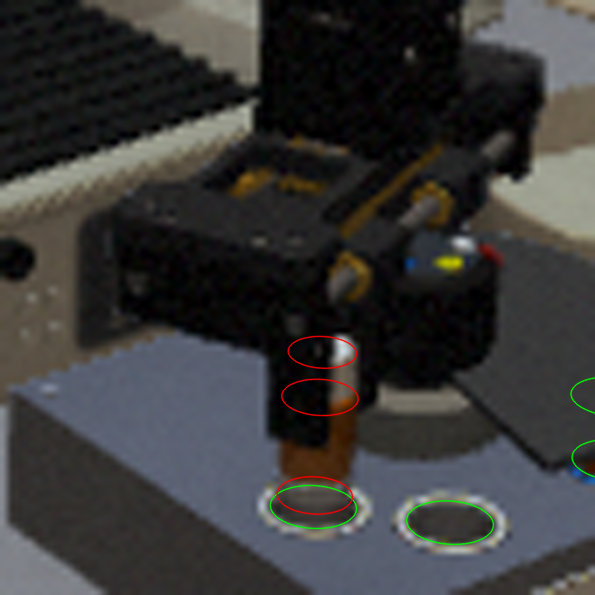

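Well aligned. I lower it to the seat, watching the force.

{"method": "arm_command", "body": {
  "commands": [
    [[-0.0015, 0, 0, 0, 0.0003, 0.005, 0], [0, 0, 0, 0, 0, 0.005, 0], [0, 0, 0, 0, 0, 0.005, 0], [0, 0, 0, 0, 0, 0, 0]]
  ]
}}

```text
time: 35.17
ee_pos: [0.5519, 0.1013, 0.0881]
eef_rot: [0.603, 0.798, -0.001, -0.0]
ft_force: [0.2, 0.6, -0.1]
width: 0.0264
```

{"method": "arm_command", "body": {
  "commands": [
    [[0, 0, 0, 0, 0, 0.005, 0], [0, 0, 0, 0, 0, 0.005, 0], [0, 0, 0, 0, 0, 0.001, 0], [0, 0, 0, 0, 0, 0, 0]]
  ]
}}

```text
time: 35.67
ee_pos: [0.5522, 0.1013, 0.0776]
eef_rot: [0.603, 0.798, -0.0, -0.0]
ft_force: [0.3, 0.4, -0.3]
width: 0.0263
```

```bash
python3 ov.py pics/s21.png 330 150 85 85 7
```

```text
35.725 [0.5523 0.1014 0.0777] [ 0.   -0.86  0.12]
```

View pics/s21.png

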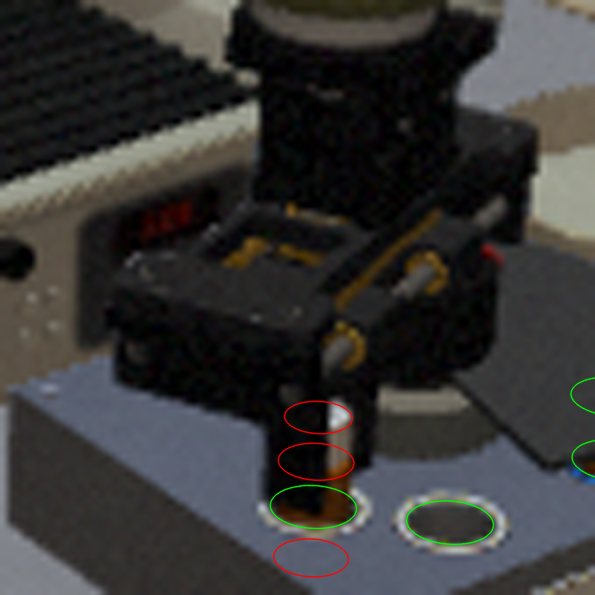

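The vial is in the white well at (313,507). I release, rise, shut the fingers and press.

{"method": "arm_command", "body": {
  "commands": [
    [[0, 0, 0, 0, 0, 0, 50], [0, 0, 0, 0, 0, 0, 50], [0, 0, 0, 0, 0, 0, 50], [0, 0, 0, 0, 0, 0, 50], [0, 0, 0, 0, 0, -0.02, 50], [0, 0, 0, 0, 0, -0.02, 50], [0, 0, 0, 0, 0, -0.015, 50], [0, 0, 0, 0, 0, 0, 0], [0, 0, 0, 0, 0, 0, 0], [0, 0, 0, 0, 0, 0, 0], [0, 0, 0, 0, 0, 0, 0], [0, 0, 0, 0, 0, 0.02, 0], [0, 0, 0, 0, 0, 0.01, 0], [0, 0, 0, 0, 0, 0.004, 0], [0, 0, 0, 0, 0, 0.003, 0], [0, 0, 0, 0, 0, 0.003, 0], [0, 0, 0, 0, 0, 0.002, 0], [0, 0, 0, 0, 0, 0, 0]]
  ]
}}

```text
time: 37.98
ee_pos: [0.5524, 0.1013, 0.0906]
eef_rot: [0.603, 0.798, -0.0, 0.0]
ft_force: [0.4, -0.1, 0.2]
width: 0.0004
```

{"method": "arm_command", "body": {
  "commands": [
    [[0, 0, 0, 0, 0, 0.002, 0], [0, 0, 0, 0, 0, 0.0015, 0], [0, 0, 0, 0, 0, 0, 0]]
  ]
}}

```text
time: 38.35
ee_pos: [0.5532, 0.1015, 0.0902]
eef_rot: [0.603, 0.797, 0.001, 0.001]
ft_force: [-11.2, -2.2, 27.7]
width: 0.0006
```

Hard stop felt at 28 N. I rise, look, and go to the collar.

{"method": "arm_command", "body": {
  "commands": [
    [[0, 0, 0, 0, 0, -0.03, 0], [0, 0, 0, 0, 0, -0.05, 0], [0, 0, 0, 0, 0, -0.03, 100], [0, 0, 0, 0, 0, 0, 100], [0, 0, 0, 0, 0, 0, 100], [0, 0, 0, 0, 0, 0, 100], [0, 0, 0, 0, 0, 0, 100]]
  ]
}}

```text
time: 39.22
ee_pos: [0.5519, 0.1013, 0.1963]
eef_rot: [0.603, 0.798, -0.001, -0.001]
ft_force: [0.3, 0.7, -0.4]
width: 0.0422
```

```bash
python3 ov.py pics/s22.png 330 150 125 90 6 .5525 .1014 .024; python3 plan.py .5743 .0244 .18 105.8
```

```text
39.275 [0.552  0.1013 0.1965] [-0.05  0.03  0.35]
t 39.27 pos [0.552  0.1013 0.1965] yaw 105.79 tilt z [-1.3e-03 -3.0e-04 -1.0e+00] j [-0.27  0.21  0.01  1.68 -0.    1.25  1.59]
turn rv [-0.0014 -0.0001 -0.0002] rows 0.007741115212962218
then shift [-0.08    0.0005  0.0165] rows 1.6345261613250723 | shift in current frame [-0.08    0.0005  0.0165]
```

View pics/s22.png

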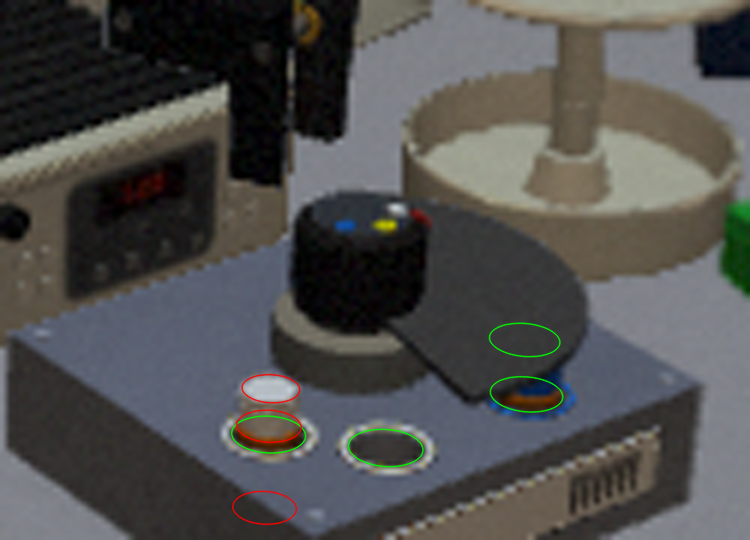

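The white vial matches the home overlay at (270,388). Now the collar.

{"method": "arm_command", "body": {
  "commands": [
    [[-0.0014, 0, 0, -0.02, 0, 0, 100], [0, 0, 0, -0.03, 0.0003, 0, 100], [0, 0, 0, -0.03, 0, 0, 100], [0, 0, 0, 0, 0, 0.02, 100], [0, 0, 0, 0, 0, 0, 100], [0, 0, 0, 0, 0, 0, 100]]
  ],
  "newtons": 40
}}

```text
time: 40.02
ee_pos: [0.5744, 0.025, 0.1776]
eef_rot: [0.603, 0.798, 0.001, 0.0]
ft_force: [-0.7, -0.3, -0.5]
width: 0.087
```

```bash
python3 plan.py .5743 .0244 .107 105.8
```

```text
t 40.02 pos [0.5744 0.025  0.1776] yaw 105.84 tilt z [ 1.1e-03  5.0e-04 -1.0e+00] j [-0.18  0.25  0.07  1.67 -0.02  1.21  1.74]
turn rv [ 0.0012 -0.0002  0.0007] rows 0.0078098741730291445
then shift [-0.0006 -0.0003  0.0706] rows 1.4120797528489721 | shift in current frame [-0.0006 -0.0004  0.0706]
```

{"method": "arm_command", "body": {
  "commands": [
    [[0, 0, 0, -0.0006, 0, 0.03, 100], [0, 0, 0, 0, 0, 0.03, 100], [0, 0, 0, 0, 0, 0.011, 100], [0, 0, 0, 0, 0, 0, 100], [0, 0, 0, 0, 0, 0, 0], [0, 0, 0, 0, 0, 0, 0], [0, 0, 0, 0, 0, 0, 0], [0, 0, 0, 0, 0, 0, 0], [0, 0, 0, 0, 0, 0, 0], [0, 0, 0.1438, 0, 0, 0, 0], [0, 0, 0.1438, 0, 0, 0, 0], [0, 0, 0.1438, 0, 0, 0, 0], [0, 0, 0.1438, 0, 0, 0, 0], [0, 0, 0.1438, 0, 0, 0, 0], [0, 0, 0.1438, 0, 0, 0, 0], [0, 0, 0.1438, 0, 0, 0, 0], [0, 0, 0.1438, 0, 0, 0, 0], [0, 0, 0, 0, 0, 0, 0], [0, 0, 0, 0, 0, 0, 0]]
  ]
}}

```text
time: 42.4
ee_pos: [0.5742, 0.0255, 0.1065]
eef_rot: [0.94, 0.342, 0.0, -0.001]
ft_force: [-3.8, 4.6, 4.2]
width: 0.0552
```

{"method": "arm_command", "body": {
  "commands": [
    [[0, 0, 0, 0, 0, 0, 100], [0, 0, 0, 0, 0, 0, 100], [0, 0, 0, 0, 0, 0, 100], [0, 0, 0, 0, 0, 0, 100], [0, 0, 0, 0, 0, -0.03, 100], [0, 0, 0, 0, 0, -0.04, 100], [0, 0, 0, 0, 0, -0.04, 100], [0, 0, 0, 0, 0, -0.04, 100], [0, 0, 0, 0, 0, 0, 100]]
  ]
}}

```text
time: 43.52
ee_pos: [0.5759, 0.0238, 0.2596]
eef_rot: [0.94, 0.341, 0.003, 0.001]
ft_force: [0.6, -0.7, -0.6]
width: 0.0871
```

```bash
python3 ov.py pics/s23.png 330 150 125 90 6 .5525 .1014 .024; python3 -c "
from h import *
c=camera('top'); cv2.imwrite('pics/t23.png',c['frame'][:,:,::-1]); crop(c,360,145,140,140,4,'pics/t23c.png')"; python3 plan.py .5743 .0244 .107 40
```

```text
43.575 [0.5751 0.0238 0.2574] [-0.93 -0.22  0.33]
t 43.62 pos [0.5744 0.0238 0.256 ] yaw 39.87 tilt z [ 1.2e-03  4.0e-04 -1.0e+00] j [-0.33  0.2   0.25  1.57 -0.05  1.37  0.62]
turn rv [ 0.0005 -0.0012 -0.0022] rows 0.014265857146219965
then shift [ 0.0003 -0.0005  0.149 ] rows 2.981003623788721 | shift in current frame [ 1.00e-04 -6.00e-04  1.49e-01]
```

View pics/s23.png

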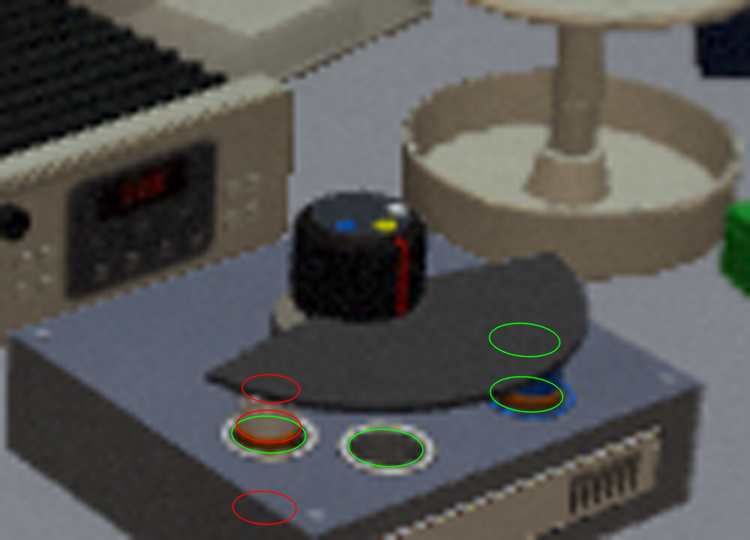

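View pics/t23.png

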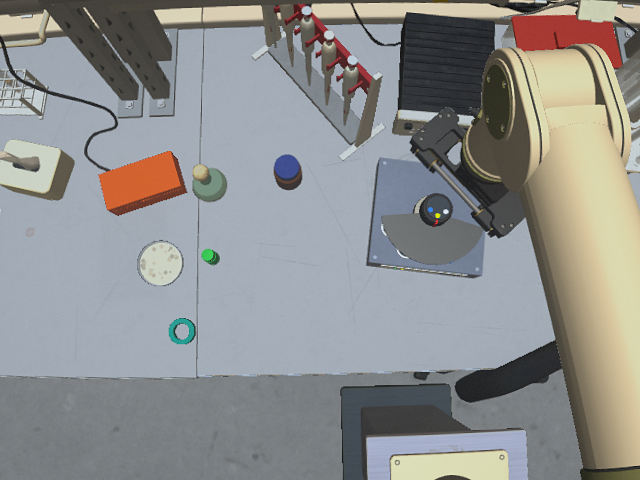

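View pics/t23c.png

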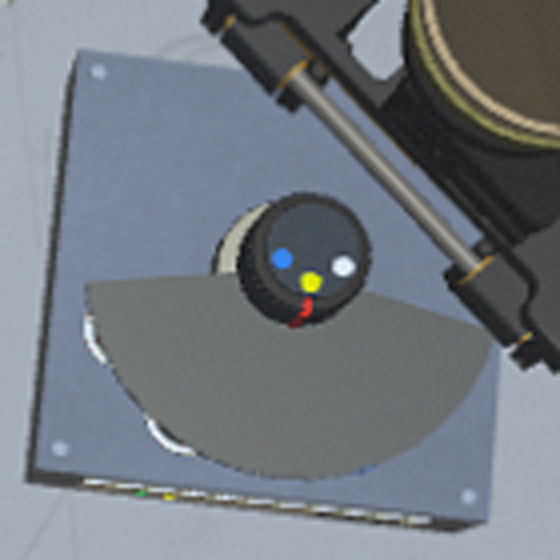

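Run:
```python
from h import *
c=camera("top"); 
im=c["frame"][200:235,418:458].astype(int); m=(im[...,0]>120)&(im[...,1]<70)&(im[...,2]<70)
ys,xs=np.nonzero(m); print(len(xs),xs.mean()+418,ys.mean()+200)
for z in (.126,.115):
    w=ray(c,[(xs.mean()+418,ys.mean()+200)],z)[0]; d=w[:2]-[.57429,.0244]
    print(z,np.hypot(*d),(np.arctan2(d[1],d[0])+.14256)%(2*np.pi)-np.pi)
print(read_state()["width"],read_state()["ft_force"])
```

```text
9 436.3333333333333 221.66666666666666
0.126 0.026583815333608537 -0.009772572353574205
0.115 0.024168050323364602 0.08045025990042776
0.08731559911357546 [ 0.33882965  0.14338268 -0.36035728]
```

The red pointer measures -0.01 rad from the yellow mark and the gripper is clear, so I hand the job in.

```bash
python3 -c "
from bench import *
print(close_job())"
```

```text
the job is handed in; nothing more can be done
None
```

I loaded all three vials on the worktop, two blue and one white, each into a well of its own colour. I then clicked the collar in at the yellow mark and handed the job in at about 44 s. The hand-in gives no verdict.

- **Vials:** I pressed each one down until it met the hard stop, at 25, 29 and 28 N. I compared the second blue vial and the white vial with the computed home position in the pictures. The first blue vial I judged by eye: it stood out as far as the second. Only one white vial was there.
- **Collar:** The last top view put the red pointer about -0.01 rad from yellow, reading it at the collar's top edge. The same spot read at a lower height (115 mm) gives 0.08 rad. Both are within the 0.12 rad allowed, and the shutter covers the wells in the picture.
- **Bystanders:** The jar, flask, tape, petri dish and green look-alike stand where they were in the last top view. The gripper was open and about 12 cm clear above the barrel.
- **Disagreement:** In some pictures the held vials showed 1 to 2.5 mm to the side of the measured tool position. For the first blue vial I shifted the tool about 1.8 mm to compensate. All three went into their wells with no sign of catching.

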